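Stack the choke and its washers on the mounting stud

TASK

Mount the copper-wound choke on the bare stud of the empty mounting plate, as already done on the other plate: over the stud put first the large fibre disc, then the white ceramic bush, then the choke around the bush, then the small fibre disc, and last the dished steel plate with its rim down. Lower the choke gently instead of letting it drop down the stud, let every part lie flat on the one below, and leave the tape roll and the fuse where they lie; the nut comes later.

Things in the scene. Friction and masses are not known exactly. Their poses are not given: they have to be found in the camera images.
- stud (a point): foot of the bare stud: on its axis, 5 mm above the table, on top of the empty mounting plate; z up, x and y the plate's. Stud fixed, vertical, 8 mm thick, 50 mm tall, last 6 mm tapering. Plate fixed, 200 (x) x 170 (y) x 5 mm steel; this point is 35 mm from its centre towards -x; from 70 mm to 155 mm on the +x side of the stud stand fittings (orange sockets, cream and black blocks) up to 42 mm above the table.
- done_plate: bystander: the other mounting plate, of the same make, fixed; its stud (35 mm from its centre towards its -x) already carries a finished stack with its nut, 66 mm across (wire ends to 43 mm from the axis), up to 55 mm above the table. Origin at the centre of its underside; 200 (x) x 170 (y) x 5 mm, fittings up to 42 mm above the table along its +x side.
- base_disc_c (a point): the large fibre disc: flat red-brown ring 66 mm across, 5 mm thick, with a 14 mm centre hole, 22 g, lying loose and flat on the table; the point is its centre, half-way up; z up.
- bush_c (a point): the ceramic bush: white tube 24 mm across, 20 mm tall, 14 mm bore, 16 g, standing loose on the table; the point is its centre, half-way up; z is its axis, up.
- choke_c (a point): the choke: a ring wound with copper wire, 62 mm across, 24 mm tall, 31 mm centre hole, about 0.18 to 0.28 kg, lying loose and flat on the table; the point is its centre, half-way up; z up. Two stiff wire ends stick out along its +x, 8 mm either side of its x axis, 12 mm above its underside, reaching 43 mm from its centre: grip it clear of them, for example across its y.
- top_disc_c (a point): the small fibre disc: flat red-brown ring 46 mm across, 5 mm thick, with a 14 mm centre hole, 13 g, lying loose and flat on the table; the point is its centre, half-way up; z up.
- dished_plate_c (a point): the dished steel plate: steel ring 44 mm across, 8 mm tall over all, with a 14 mm centre hole; its outer rim is an upright edge 5 mm tall that stands on the table and its middle, 28 mm across, is raised to 8 mm; 35 g; loose; the point is its centre, half-way up (4 mm above its underside); z up, rim down.
- tape_roll: bystander: roll of black tape, 60 mm across, 19 mm tall, 38 mm hole, lying flat among the parts; loose; origin at the centre of its underside.
- fuse: bystander: block fuse, white ceramic body 42 x 30 x 34 mm tall with steel end plates, and a blade at each end (78 mm over the blades, along its x); loose; origin at the centre of its underside.
- nut_dish: bystander: steel dish of nuts, 72 mm across, 14 mm tall, held to the table; origin at the centre of its underside.
Mind the look-alikes: they are no part of the job. Of the things that look like the part that bears bush_c, the smallest one is meant.

How it is judged:
On the way, in this order (a step that is already met when the one before it is completed fails the run):
1. the large fibre disc lies flat on the plate around the stud (horizontal distance between base_disc_c and stud below 0.006 m and z of base_disc_c in the frame of stud between -0.0005 and 0.0055 m and angle between the z axis of base_disc_c and the z axis of stud, either way round below 0.12 rad), for 0.2 s.
2. the ceramic bush stands on the large disc around the stud (horizontal distance between bush_c and stud below 0.006 m and z of bush_c in the frame of stud between 0.012 and 0.018 m and angle between the z axis of bush_c and the z axis of stud, either way round below 0.12 rad), for 0.2 s.
3. the choke lies flat on the large disc, around the bush (horizontal distance between choke_c and stud below 0.01 m and z of choke_c in the frame of stud between 0.014 and 0.02 m and angle between the z axis of choke_c and the z axis of stud, either way round below 0.12 rad), for 0.2 s.
4. the small fibre disc lies flat on the choke around the stud (horizontal distance between top_disc_c and stud below 0.006 m and z of top_disc_c in the frame of stud between 0.0285 and 0.0345 m and angle between the z axis of top_disc_c and the z axis of stud, either way round below 0.12 rad), for 0.2 s.
5. the dished steel plate lies rim down on the small disc around the stud (horizontal distance between dished_plate_c and stud below 0.006 m and z of dished_plate_c in the frame of stud between 0.035 and 0.041 m and angle between dished_plate_c's own z axis and vertical below 0.12 rad), for 0.2 s.
At the end, for the whole second after the job is handed in: All five parts are stacked around the stud in the order large disc, bush, choke, small disc, dished plate: each lies flat (within 0.12 rad, dished plate rim down), at its height in the stack within 3 mm, its centre within 6 mm of the stud's axis (the choke within 10 mm), released and at rest (all of step 1 and all of step 2 and all of step 3 and all of step 4 and all of step 5 and linear speed of each of base_disc, bush, choke, top_disc, dished_plate below 0.01 m/s and contact force between the fingers and base_disc below 0.05 N and contact force between the fingers and bush below 0.05 N and contact force between the fingers and choke below 0.05 N and contact force between the fingers and top_disc below 0.05 N and contact force between the fingers and dished_plate below 0.05 N); the robot touches nothing.
It fails at once if the choke dropped down the stud (faster than 0.6 m/s there) (horizontal distance between choke_c and stud below 0.012 m and z of choke_c in the frame of stud below 0.06 m and linear speed of choke above 0.6 m/s).
It fails at once if the tape roll moved more than 30 mm (distance of tape_roll from where it was at the start of the episode above 0.03 m).
It fails at once if the fuse moved more than 30 mm (distance of fuse from where it was at the start of the episode above 0.03 m).
It also fails if it takes over 122 s, if anything falls off the work surface, if the arm or the gripper's body presses on something with over 40 N, if the wrist force passes 120 N, or if a joint passes its speed limit or range.

ROBOT

A 6-joint arm with a two-finger parallel gripper is mounted at the origin on the work surface. World frame = base frame: x ahead of the robot, y to its left, z up, the work surface at z = 0. Lengths are in m, angles in rad, forces in N, time in s.
With the tool pointing down it reaches from about 0.325 to 0.9 m from the base axis. Payload 6.1 kg.
Tool frame: the origin (TCP) lies on the front face of the gripper's body, between the roots of the fingers; the fingertips stand 73 mm ahead of it and the grasp point (between the pads) lies 54 mm ahead of it (r.tcp_to_tips is the distance from the TCP to the fingertips, in m); z points along the fingers, y is the line along which they close (so a half turn about z gives the same grasp; the last joint's range is limited). The gripper opens to 85 mm and grips with 20 to 120 N. Pads are 22 mm wide; open, the fingers measure 114 mm over their backs; the gripper's body (76 mm by 85 mm) begins 54 mm behind the grasp point. The pads swing forward as they close: fully open they stand 13 mm farther back than shut.
Start: joints at [1.018, 0.22, 1.526, -0, 1.395, -0.126], TCP at [0.259, 0.569, 0.304] pointing down, gripper open.
Joint ranges: [-2.98, 2.98], [-0.91, 2.08], [0.09, 2.57], [-1.24, 4.39], [0.2, 2.65], [-2.68, 2.68]. Speed limits (rad/s): [2.57, 2.57, 3.01, 3.14, 3.14, 3.14].

INTERFACE

Orientations are given as a unit quaternion [w, x, y, z].
In Python, from workcell import readout, vision, job_done, r gives the robot as it stands.
- The arm moves only by the tool move_arm, never from a script. Its argument "series" is one flat list of numbers, 5 for each row, row after row: the shift along the tool's x, y, z in m, then the turn about the tool's z in rad, then the closure, from -1 (fully open) to 1 (shut). A call has 1 to 10 rows; each row is the pose to reach, as a shift and turn from the pose commanded when the call began, along the tool's axes at that moment; what a row does not reach only later rows make up. A row lasts 1/12 s, in which the tool goes at most 41.7 mm and 7.16 degrees, less where a joint would pass 70% of its speed; a pose out of reach is approached as far as the arm can. A call with a gripper value outside its range is refused whole. The fingers move at their own pace and stop on an object; "newtons" is the grip in N (left out, the last holds). Time passes only in rows, so rows that repeat a pose let the fingers close. It gives the time, the measured TCP pose, the force, the opening and the grip force at its end, in the units of the state.
- readout.read_state(): the state, without advancing time (a new reading comes with each control period).
- vision.snapshot(name): name is "side" or "top" or "wrist"; returns a dict with "color" (480x640x3 uint8, red, green, blue), "mtx" (3x3 intrinsics, pixels), "rvec" (rotation vector, rad) and "tvec" (3), from world to camera coordinates, as OpenCV has them; the wrist camera has in their place "tool_from_camera" (4x4, takes a point from camera to tool coordinates, whose origin is the TCP and whose axes are the flange's). Camera axes: x right, y down, z forward; pixel columns grow to the right and rows downward; lengths in m; the calibration is good to about 2 mm. A picture is of the moment at which its call begins: read the wrist's pose just before it. There is no depth.
- job_done(): hands the job in; it is judged then, once.
The state is a dict: "time_s": time; "joint_pos": joint angles; "qvel": joint speeds; "joint_torque": joint torques, N m; "tcp_pos": TCP position; "ee_rot": TCP orientation; "wrist_force": force on the tool from outside, world axes, zero at the start; "torque": the same for the moment, N m; "opening": finger opening in m; "gripper_force": force on a finger pad.
Only numpy, scipy, OpenCV 4.12 (cv2) and the standard library are available. Lean on these libraries where they do the work, as an engineer would, in place of code of your own. Each camera call takes 0.05 s, during which the arm holds its last target. There are 200 camera calls.

## Working session

There is one attempt and no reset: what is moved stays moved. The work goes in short steps, Python scripts to look and compute and a tool call to move; the robot and the scene stay as the last step left them, time stands still between calls to the robot, and variables do not carry over. Pictures are saved under pics/ and viewed, at most 14 in all, crops included, and the job is handed in when it is done.

Besides the shell and the picture viewer there is one more tool, called as name(argument=value, ...) on one line, values as JSON. move_arm: Moves the arm, as the interface text tells. Its arguments: {"type":"object","properties":{"series":{"type":"array"},"newtons":{"type":"number"}},"required":["series"]}

```bash
mkdir -p pics; ls; python3 - <<'E'
from workcell import readout, vision, r
import cv2,numpy as np
for n in("top","side"):
    s=vision.snapshot(n); np.savez(f"{n}.npz",**s); cv2.imwrite(f"pics/{n}0.png",s["color"][:,:,::-1])
    print(n,s["mtx"].tolist(),s["rvec"],s["tvec"])
print(readout.read_state())
E
```

```text
pics
top [[538.2074957110349, 0.0, 325.5503523073952], [0.0, 538.2074957110349, 235.57785401263953], [0.0, 0.0, 1.0]] [ 2.14499066 -2.16626632  0.0924366 ] [0.01985504 0.5499181  1.1461602 ]
side [[458.5308547448308, 0.0, 323.1180667261627], [0.0, 458.5308547448308, 238.0169735400755], [0.0, 0.0, 1.0]] [ 2.16756355 -0.45700718  0.20766049] [-0.49268424  0.18087001  0.72912374]
{'time_s': 0.1, 'joint_pos': array([ 1.01790341e+00,  2.21169238e-01,  1.52748471e+00, -7.96608109e-06,
        1.39468819e+00, -1.26126001e-01]), 'qvel': array([ 0.00143846, -0.00110995, -0.00213904, -0.00116971,  0.00093125,
        0.00026416]), 'joint_torque': array([ 1.34311278e-03, -4.98238206e+01, -3.90550232e+01, -2.63732436e-04,
        5.66527073e-03, -2.62695934e-06]), 'tcp_pos': array([0.25850939, 0.56858228, 0.30290125]), 'ee_rot': array([-2.87613210e-04,  2.11767059e-01,  9.77319778e-01, -8.26114782e-04]), 'wrist_force': array([-0.51367384, -0.71384076,  0.64325691]), 'torque': array([ 0.01371792, -0.01516663,  0.0762492 ]), 'gripper_force': 0.0, 'opening': 0.08512612423974489}
```

View pics/top0.png

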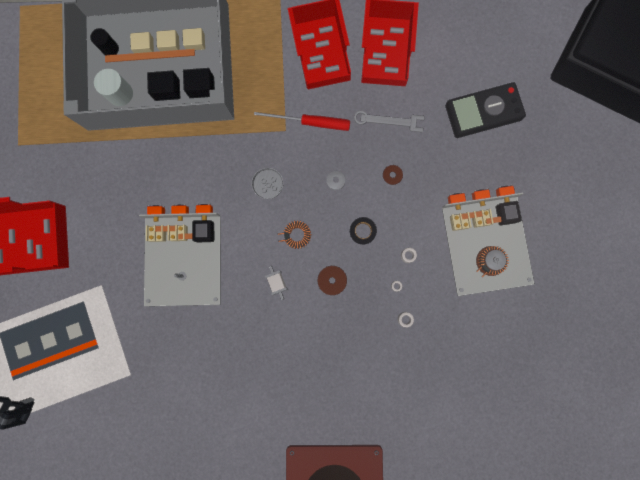

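View pics/side0.png

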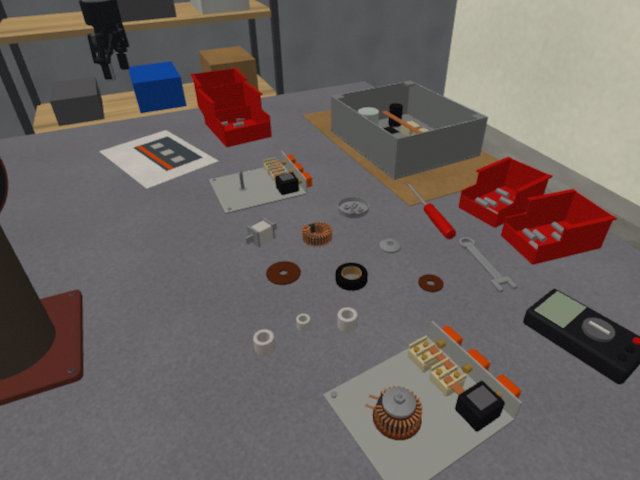

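The top view has three white tubes, at (409,255), (397,286) and (406,320). The middle one looks smallest, about 11 px or 24 mm across, which fits the bush. I'll measure them all and confirm in a crop. Also seen: large disc (332,280), small disc (393,175), choke (297,235), dished plate (336,181), stud (180,276).

```bash
cat > h.py <<'E'
import numpy as np,cv2
from scipy.spatial.transform import Rotation as R
def cam(s,st=None):
    """returns K, world_from_cam R, origin"""
    if "rvec" in s:
        Rm=cv2.Rodrigues(np.array(s["rvec"]))[0]; return s["mtx"],Rm.T,-Rm.T@np.ravel(s["tvec"])
    T=s["tool_from_camera"]; q=st["ee_rot"]; W=R.from_quat([q[1],q[2],q[3],q[0]]).as_matrix()
    return s["mtx"],W@T[:3,:3],W@T[:3,3]+st["tcp_pos"]
def ray(c,uv,z):
    K,Rw,o=c; d=Rw@np.linalg.solve(K,[uv[0],uv[1],1.]); return o+d*(z-o[2])/d[2]
def proj(c,p):
    K,Rw,o=c; q=K@(Rw.T@(np.array(p)-o)); return q[:2]/q[2]
def blobs(m,amin=30):
    m=m.astype(np.uint8); cs,_=cv2.findContours(m,cv2.RETR_EXTERNAL,cv2.CHAIN_APPROX_NONE)
    return [(c,)+cv2.minEnclosingCircle(c) for c in cs if cv2.contourArea(c)>amin]
E
python3 - <<'E'
from h import *
s=dict(np.load("top.npz")); c=cam(s); im=s["color"]; hsv=cv2.cvtColor(im,cv2.COLOR_RGB2HSV)
H,S,V=cv2.split(hsv)
print("cam",c[2])
masks={"red":(H<12)&(S>100)&(V>50),"white":(V>175)&(S<40),"copper":(H<18)&(S>70)&(V>60),"dark":V<60,"steel":(V>120)&(S<40)}
for n,m in masks.items():
    for b,ce,ra in blobs(m,25):
        if not(130<ce[0]<540 and 160<ce[1]<340):continue
        z={"red":.005,"white":.02,"copper":.012,"dark":.019,"steel":.005}[n]
        p=ray(c,ce,z); e=ray(c,(ce[0]+ra,ce[1]),z)
        print(n,np.round(ce,1),"d(mm)",round(2000*np.linalg.norm(e-p)),p.round(4),"area",cv2.contourArea(b))
a=cv2.resize(im[240:340,350:450],(500,500),interpolation=cv2.INTER_CUBIC)
b=cv2.resize(im[225:325,130:230],(300,300),interpolation=cv2.INTER_CUBIC)
d=np.zeros((500,800,3),np.uint8); d[:,:500]=a; d[:300,500:]=b
cv2.imwrite("pics/crop1.png",d[:,:,::-1])
E
```

```text
cam [ 0.42362902 -0.01073176  1.19871206]
red [331.8 280.2] d(mm) 63 [0.4535 0.002  0.005 ] area 588.5
red [487.6 261.7] d(mm) 67 [ 0.4909 -0.3419  0.005 ] area 85.0
red [188.5 236. ] d(mm) 18 [0.5552 0.3226 0.005 ] area 26.0
red [295.3 235.3] d(mm) 67 [0.5541 0.0825 0.005 ] area 229.0
red [497.1 219.2] d(mm) 19 [ 0.5852 -0.3668  0.005 ] area 33.5
red [155.5 209.5] d(mm) 42 [0.6163 0.3987 0.005 ] area 120.0
red [179.3 209.5] d(mm) 41 [0.6156 0.3446 0.005 ] area 130.0
red [203.5 209.5] d(mm) 40 [0.615  0.2897 0.005 ] area 118.5
red [456.5 198. ] d(mm) 40 [ 0.634  -0.2786  0.005 ] area 127.5
red [480.8 194.9] d(mm) 41 [ 0.6405 -0.3328  0.005 ] area 128.0
red [505.  190.7] d(mm) 41 [ 0.6492 -0.387   0.005 ] area 131.0
red [392.3 174.5] d(mm) 42 [ 0.6895 -0.1367  0.005 ] area 248.0
white [275.5 282.5] d(mm) 35 [0.4491 0.125  0.02  ] area 130.0
copper [331.9 280.1] d(mm) 64 [0.4535 0.0018 0.012 ] area 623.0
copper [491.1 261.9] d(mm) 73 [ 0.49   -0.3476  0.012 ] area 228.0
copper [188.  235.5] d(mm) 21 [0.5556 0.3218 0.012 ] area 41.5
copper [172.2 228.5] d(mm) 18 [0.5717 0.3576 0.012 ] a
[... 868 characters left out ...]
13. ] d(mm) 61 [ 0.5967 -0.388   0.019 ] area 387.0
steel [406.1 319.8] d(mm) 35 [ 0.3656 -0.1596  0.005 ] area 177.5
steel [397.  285.9] d(mm) 26 [ 0.4396 -0.1415  0.005 ] area 87.5
steel [275.5 282.5] d(mm) 77 [0.4495 0.1268 0.005 ] area 278.0
steel [408.7 254.7] d(mm) 37 [ 0.508  -0.1688  0.005 ] area 179.5
steel [181. 261.] d(mm) 261 [0.4992 0.3384 0.005 ] area 5193.0
steel [177.  213.5] d(mm) 172 [0.6066 0.3496 0.005 ] area 38.0
steel [487.5 246. ] d(mm) 260 [ 0.5256 -0.3431  0.005 ] area 5396.0
steel [484.5 199. ] d(mm) 173 [ 0.631  -0.3407  0.005 ] area 42.5
steel [335.3 180.5] d(mm) 41 [ 0.6774 -0.0082  0.005 ] area 208.0
steel [268.7 183.7] d(mm) 68 [0.6722 0.1425 0.005 ] area 595.0
```

View pics/crop1.png

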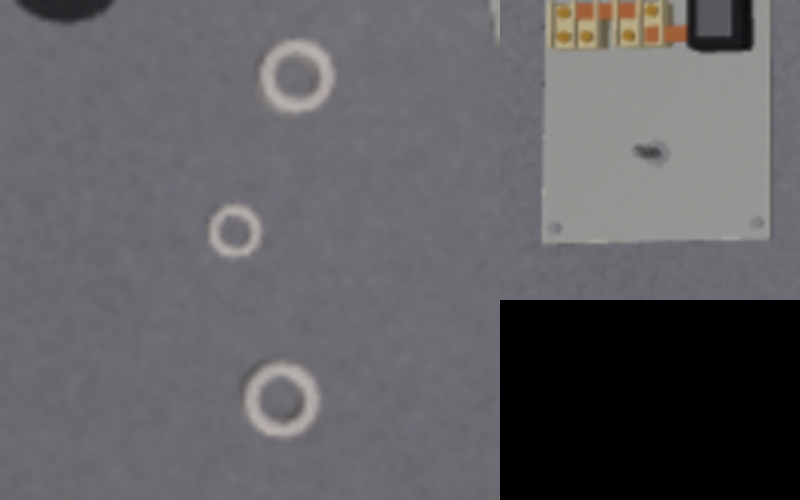

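The crop confirms it: the middle tube (397,286) is clearly the smallest, 25 mm against about 36 mm for the others, so it is the bush. The stud shows with its foot at px (182,276) and tip at (175,275).

```bash
python3 - <<'E'
from h import *
from workcell import r,readout
print([a for a in dir(r) if a[0]!='_'], r.tcp_to_tips)
st=readout.read_state()
c=cam(dict(np.load("top.npz"))); d=cam(dict(np.load("side.npz")))
print("foot",ray(c,(182.3,276),.005),"tip",ray(c,(175.6,275),.055))
print("side foot/tip", ray(d,(242.5,189),.005),ray(d,(240.5,172),.055))
print("bush",ray(c,(397,285.9),.02), ray(c,(397,285.9),.01))
from workcell import vision
s=vision.snapshot("wrist"); print(s["mtx"],s["tool_from_camera"])
E
```

```text
['PlanningError', 'tcp_to_tips'] 0.0726
foot [0.46578064 0.3347858  0.005     ] tip [0.46628035 0.33474602 0.055     ]
side foot/tip [0.46669783 0.33442618 0.005     ] [0.46624157 0.32772225 0.055     ]
bush [ 0.43935041 -0.13983283  0.02      ] [ 0.43948379 -0.1409281   0.01      ]
[[404.18629125   0.         316.3620677 ]
 [  0.         404.18629125 234.92901483]
 [  0.           0.           1.        ]] [[-1.13880587e-03 -9.51281464e-01 -3.08321714e-01  7.88326068e-02]
 [ 9.99999098e-01 -1.30298815e-03  3.26618695e-04 -1.12237654e-03]
 [-7.12445851e-04 -3.08321064e-01  9.51282090e-01 -7.00449972e-02]
 [ 0.00000000e+00  0.00000000e+00  0.00000000e+00  1.00000000e+00]]
```

move_arm(series=[0.0,0.0,0,-0.12,-1,-0.04,0.0,0,-0.24,-1,-0.08,-0.03,0,-0.36,-1,-0.12,-0.06,0,-0.427,-1,-0.16,-0.09,0,-0.427,-1,-0.2,-0.11,0,-0.427,-1,-0.24,-0.12,0,-0.427,-1,-0.28,-0.122,0,-0.427,-1,-0.28,-0.122,0,-0.427,-1,-0.28,-0.122,0,-0.427,-1], newtons=40)

```text
time_s: 0.98
tcp_pos: [0.4666, 0.3386, 0.3037]
ee_rot: [0.001, 0.002, 1.0, -0.001]
wrist_force: [-1.1, 0.0, -0.1]
opening: 0.0855
gripper_force: 0.0
```

```bash
python3 - <<'E'
from h import *
from workcell import vision,readout
st=readout.read_state(); s=vision.snapshot("wrist"); np.savez("w1.npz",**s,**{k:st[k] for k in("ee_rot","tcp_pos")})
im=s["color"]; cv2.imwrite("pics/w1.png",im[:,:,::-1])
c=cam(s,st); print(st["tcp_pos"],proj(c,(.4660,.3347,.005)),proj(c,(.466,.3347,.055)))
E
```

```text
[0.46664125 0.33856957 0.30372014] [313.65642053 192.50112686] [313.20737811 205.4715122 ]
```

View pics/w1.png

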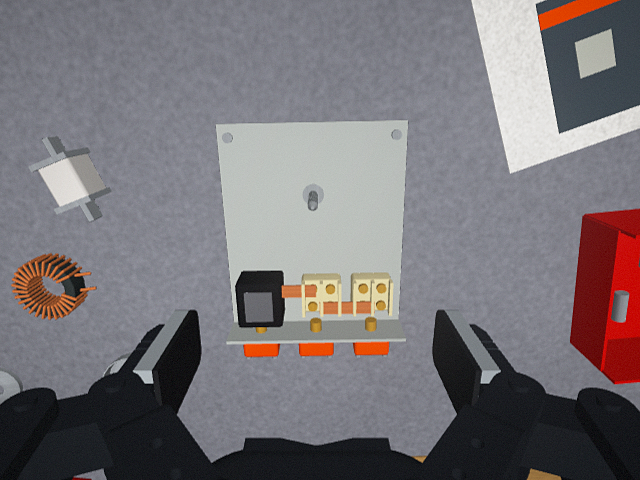

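The wrist view puts the stud foot at about (313,195) and its tip at about (313,208), within 2 mm of the top-view estimate. The plate is square to the world axes to within 1°. The choke is at (52,287) with its wires pointing right (+y). Next I go above the large disc.

move_arm(series=[0.003,-0.04,0.01,0,-1,0.006,-0.08,0.03,0,-1,0.01,-0.12,0.05,0,-1,0.013,-0.16,0.07,0,-1,0.013,-0.2,0.09,0,-1,0.013,-0.24,0.1,0,-1,0.013,-0.28,0.1,0,-1,0.013,-0.31,0.1,0,-1,0.013,-0.3366,0.1,0,-1,0.013,-0.3366,0.1,0,-1])

```text
time_s: 1.87
tcp_pos: [0.4498, 0.0025, 0.2038]
ee_rot: [-0.0, 0.001, 1.0, -0.001]
wrist_force: [0.0, -0.5, 1.0]
opening: 0.0853
gripper_force: 0.0
```

```bash
cat > look.py <<'E'
import sys
from h import *
from workcell import vision,readout
def look(tag=None):
    st=readout.read_state(); s=vision.snapshot("wrist")
    if tag: cv2.imwrite(f"pics/{tag}.png",s["color"][:,:,::-1])
    return st,s,cam(s,st),cv2.split(cv2.cvtColor(s["color"],cv2.COLOR_RGB2HSV))
def circ(c,m,z,amin=100):
    for b,ce,ra in blobs(m,amin):
        pts=np.array([ray(c,p[0],z)[:2] for p in b],np.float32)
        (x,y),rr=cv2.minEnclosingCircle(pts)
        print("px",np.round(ce),"world",round(x,4),round(y,4),"d mm",round(2000*rr,1), "box mm",np.round(1000*(pts.max(0)-pts.min(0))),"boxc",((pts.max(0)+pts.min(0))/2).round(4))
E
python3 - <<'E'
from look import *
w=np.load("w1.npz"); c=cam(dict(mtx=w["mtx"],tool_from_camera=w["tool_from_camera"]),w)
print("stud",ray(c,(313.5,195),.005),ray(c,(313,207.5),.055))
st,s,c,(H,S,V)=look("w2"); print(st["tcp_pos"])
circ(c,(H<12)&(S>100)&(V>50),.005,500)
E
```

```text
stud [0.46836097 0.33453541 0.005     ] [0.46768966 0.33451743 0.055     ]
[0.44975147 0.00248059 0.20379291]
px [413. 363.] world 0.5666 0.072 d mm 78.8 box mm [72. 59.] boxc [0.5668 0.0748]
px [314. 229.] world 0.4543 -0.0003 d mm 65.3 box mm [64. 64.] boxc [ 0.4544 -0.0005]
```

Wrist look: disc at (0.4543, -0.0003), 65 mm across as it should be. Descend with the fingers part closed.

move_arm(series=[-0.0045,-0.003,0.0,0,-0.74,-0.0045,-0.003,0.03,0,-0.74,-0.0045,-0.003,0.06,0,-0.74,-0.0045,-0.003,0.09,0,-0.74,-0.0045,-0.003,0.11,0,-0.74,-0.0045,-0.003,0.12,0,-0.74,-0.0045,-0.003,0.13,0,-0.74,-0.0045,-0.003,0.132,0,-0.74,-0.0045,-0.003,0.132,0,-0.74,-0.0045,-0.003,0.132,0,-0.74])

```text
time_s: 2.75
tcp_pos: [0.4557, 0.0025, 0.0729]
ee_rot: [0.001, -0.0, 1.0, -0.0]
wrist_force: [0.5, 0.4, -0.7]
opening: 0.0743
gripper_force: 0.0
```

```bash
python3 - <<'E'
from look import *
from workcell import r
st,s,c,(H,S,V)=look("w3"); print(st["tcp_pos"],st["opening"],st["wrist_force"],r.tcp_to_tips)
circ(c,(H<12)&(S>100)&(V>50),.005,500)
E
```

```text
[0.45567758 0.00254849 0.07294768] 0.07433079374695735 [ 0.47753018  0.39241596 -0.72060024] 0.0726
px [312. 310.] world 0.4539 -0.0004 d mm 65.9 box mm [65. 64.] boxc [ 4.54e-01 -4.00e-04]
```

View pics/w3.png

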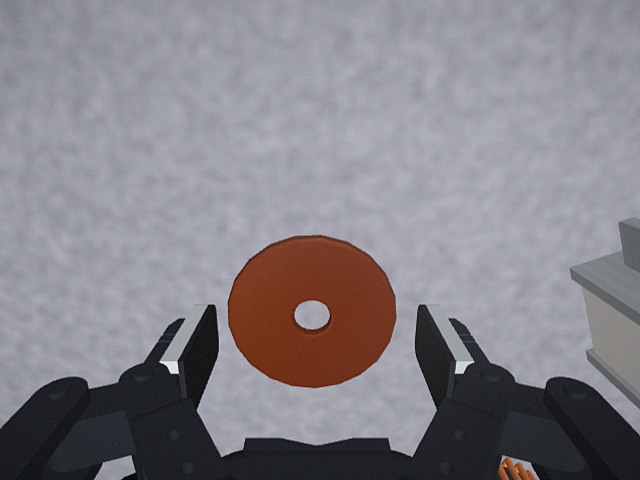

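The view shows the disc centred at (312,310) between the fingers, slightly towards -y, with a clear gap on both sides. I lower a little and close.

move_arm(series=[0.0015,-0.0025,0.002,0,-0.74,0.0015,-0.0025,0.005,0,-0.74,0.0015,-0.0025,0.005,0,-0.7,0.0015,-0.0025,0.005,0,-0.6,0.0015,-0.0025,0.005,0,-0.5,0.0015,-0.0025,0.005,0,-0.45,0.0015,-0.0025,0.005,0,-0.45,0.0015,-0.0025,0.005,0,-0.45], newtons=30)

```text
time_s: 3.47
tcp_pos: [0.4532, -0.0003, 0.0678]
ee_rot: [-0.0, -0.0, 1.0, -0.0]
wrist_force: [-4.2, -0.1, 10.7]
opening: 0.064
gripper_force: 30.2
```

move_arm(series=[0,0,-0.005,0,-0.45,0,0,-0.02,0,-0.45,0,0,-0.045,0,-0.45,0,0,-0.075,0,-0.45,0,0,-0.1,0,-0.45,0,0.02,-0.11,0,-0.45,0,0.05,-0.11,0,-0.45,0,0.08,-0.11,0,-0.45,0,0.1,-0.11,0,-0.45,0,0.1,-0.11,0,-0.45])

```text
time_s: 4.3
tcp_pos: [0.4529, 0.1027, 0.1773]
ee_rot: [0.0, -0.001, 1.0, 0.001]
wrist_force: [0.4, -0.6, -0.6]
opening: 0.0638
gripper_force: 33.1
```

```bash
python3 - <<'E'
from look import *
st,s,c,(H,S,V)=look("w4"); z=st["tcp_pos"][2]; print(st["tcp_pos"],st["opening"],st["wrist_force"],z-.0628)
circ(c,(H<12)&(S>100)&(V>50),z-.0628,500)
E
```

```text
[0.45293224 0.10266309 0.17729957] 0.06384449443394076 [ 0.35930552 -0.63645096 -0.59049418] 0.11449957455006002
px [311. 340.] world 0.4611 0.0977 d mm 82.4 box mm [78. 65.] boxc [0.46   0.1012]
```

View pics/w4.png

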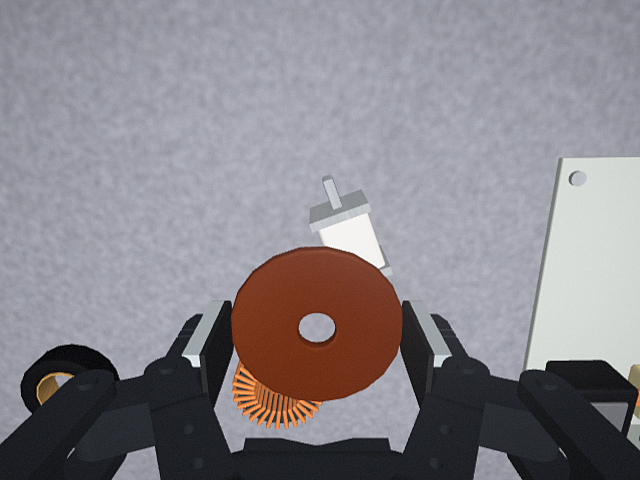

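Held flat and level: disc at (317,325), hole at (317,327).

```bash
python3 - <<'E'
from h import *
from workcell import readout
st=readout.read_state()
M=np.array([[404.186,0,316.36],[0,404.186,234.93],[0,0,1]]);T=np.eye(4);T[:3]=[[-1.13880587e-03,-9.51281464e-01,-3.08321714e-01,7.88326068e-02],[9.99999098e-01,-1.30298815e-03,3.26618695e-04,-1.12237654e-03],[-7.12445851e-04,-3.08321064e-01,9.51282090e-01,-7.00449972e-02]]
c=cam(dict(mtx=M,tool_from_camera=T),st);z=st["tcp_pos"][2]-.0628
for uv in((317.5,327),(317.5,248),(317.5,400),(233,320),(402,320)):print(ray(c,uv,z)-st["tcp_pos"])
E
```

```text
[ 0.00035139 -0.000684   -0.0628    ]
[-0.0309601  -0.00077949 -0.0628    ]
[ 0.03335427 -0.00058335 -0.0628    ]
[-0.00254183 -0.03201935 -0.0628    ]
[-0.00264849  0.03064567 -0.0628    ]
```

move_arm(series=[-0.004,0.03,0,0,-0.45,-0.008,0.07,0,0,-0.45,-0.0123,0.11,0,0,-0.45,-0.0141,0.15,0,0,-0.45,-0.0141,0.185,0,0,-0.45,-0.0141,0.21,0.01,0,-0.45,-0.0141,0.225,0.02,0,-0.45,-0.0141,0.2323,0.03,0,-0.45,-0.0141,0.2323,0.03,0,-0.45,-0.0141,0.2323,0.03,0,-0.45])

```text
time_s: 5.18
tcp_pos: [0.4669, 0.3309, 0.1458]
ee_rot: [-0.001, -0.0, 1.0, -0.001]
wrist_force: [1.2, -0.1, -0.5]
opening: 0.0638
gripper_force: 33.2
```

```bash
python3 - <<'E'
from look import *
st,s,c,(H,S,V)=look("w5"); print(st["tcp_pos"],st["opening"])
t=st["tcp_pos"]
print("tip px pred",proj(c,(.468,.3345,.055)),"hole pred",proj(c,t+[.001,-.0007,-.0628]))
cv2.imwrite("pics/w5c.png",cv2.resize(s["color"][200:440,160:480],(800,600))[:,:,::-1])
E
```

```text
[0.46686202 0.33086909 0.14583291] 0.06376737819715494
tip px pred [327.38560767 296.40209883] hole pred [317.64709969 329.89468718]
```

View pics/w5c.png

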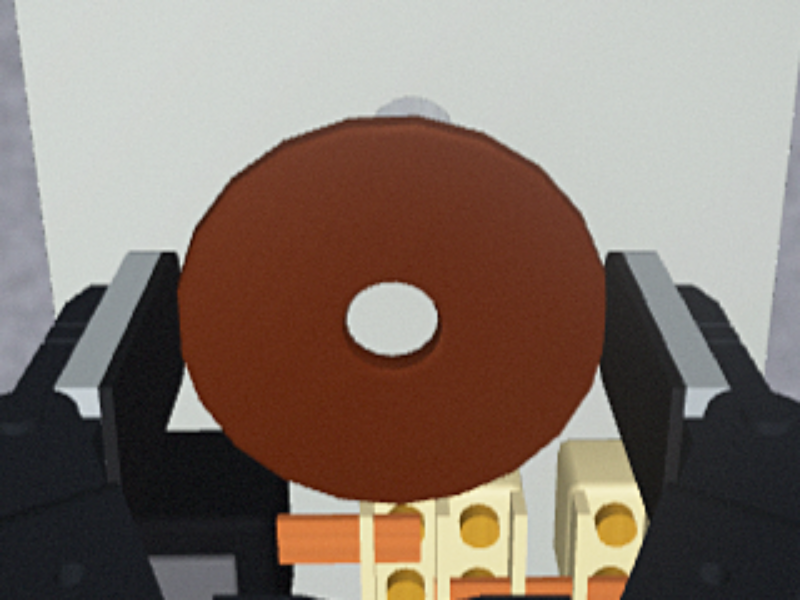

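The disc hides the stud, but the stud's foot flange shows at px column 325 and the hole is at column 317, so I need about +3.5 mm in y. Lower until the stud tip is inside the hole.

move_arm(series=[0,0.0035,0,0,-0.45,0,0.0035,0.005,0,-0.45,0,0.0035,0.012,0,-0.45,0,0.0035,0.019,0,-0.45,0,0.0035,0.026,0,-0.45,0,0.0035,0.033,0,-0.45,0,0.0035,0.038,0,-0.45,0,0.0035,0.038,0,-0.45])

```text
time_s: 5.9
tcp_pos: [0.4662, 0.3351, 0.107]
ee_rot: [-0.001, -0.0, 1.0, -0.001]
wrist_force: [-0.8, 0.0, -0.1]
opening: 0.0641
gripper_force: 33.2
```

```bash
python3 - <<'E'
from look import *
st,s,c,(H,S,V)=look("w6"); print(st["tcp_pos"],st["opening"],st["wrist_force"])
cv2.imwrite("pics/w6c.png",cv2.resize(s["color"][250:410,220:420],(500,400))[:,:,::-1])
E
```

```text
[0.46624283 0.33514773 0.10703248] 0.06410442370878983 [-0.76208726  0.03657443 -0.13567896]
```

View pics/w6c.png

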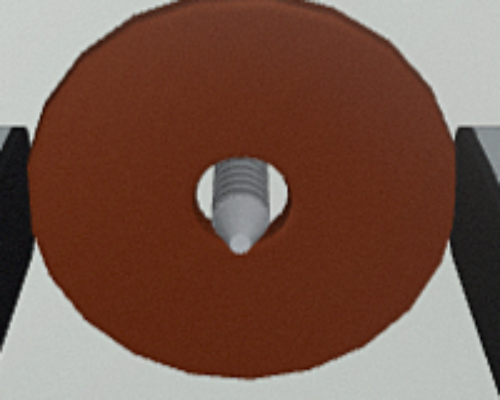

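The stud tip is through the hole, centred in y. It sits about 2 mm towards -x (image up), so I correct by -2 mm in world x and lower to the plate.

```bash
cat >> h.py <<'E'
WM=np.array([[404.186,0,316.36],[0,404.186,234.93],[0,0,1]]);WT=np.eye(4);WT[:3]=[[-1.13880587e-03,-9.51281464e-01,-3.08321714e-01,7.88326068e-02],[9.99999098e-01,-1.30298815e-03,3.26618695e-04,-1.12237654e-03],[-7.12445851e-04,-3.08321064e-01,9.51282090e-01,-7.00449972e-02]]
def wc(st): return cam(dict(mtx=WM,tool_from_camera=WT),st)
E
python3 - <<'E'
from h import *
from workcell import readout
st=readout.read_state(); c=wc(st)
print("stud tip",ray(c,(316,348.5),.055),"hole",ray(c,(316.8,326.8),st["tcp_pos"][2]-.0628))
E
```

```text
stud tip [0.46940123 0.33405152 0.055     ] hole [0.46670803 0.33434195 0.04496228]
```

move_arm(series=[0.002,0,0,0,-0.45,0.002,0,0.004,0,-0.45,0.002,0,0.009,0,-0.45,0.002,0,0.014,0,-0.45,0.002,0,0.019,0,-0.45,0.002,0,0.024,0,-0.45,0.002,0,0.029,0,-0.45,0.002,0,0.033,0,-0.45,0.002,0,0.034,0,-0.45,0.002,0,0.034,0,-0.45])

```text
time_s: 6.78
tcp_pos: [0.4649, 0.3355, 0.0743]
ee_rot: [-0.0, -0.0, 1.0, -0.0]
wrist_force: [-0.5, -0.4, -0.1]
opening: 0.0638
gripper_force: 33.2
```

```bash
python3 - <<'E'
from look import *
st,s,c,(H,S,V)=look(); print(st["tcp_pos"])
cv2.imwrite("pics/w7c.png",cv2.resize(s["color"][270:430,220:420],(500,400))[:,:,::-1])
z=st["tcp_pos"][2]-.0628
f=lambda p:(proj(c,p)-[220,270])*2.5
print("hole if at tcp+.0005",f((st["tcp_pos"][0]+.0005,.3347,z)))
for x in(.466,.468,.47):print(x,"tip",f((x,.3345,.055)),"shoulder",f((x,.3345,.049)),"at disc",f((x,.3345,z)))
E
```

```text
[0.46491097 0.33550215 0.07430098]
hole if at tcp+.0005 [242.90522614 146.32727853]
0.466 tip [241.75024279 362.49047867] shoulder [241.71766099 324.08957976] at disc [241.56977704 149.79361819]
0.468 tip [241.76269076 377.39727829] shoulder [241.72966963 338.46700538] at disc [241.5795626  161.49826466]
0.47 tip [241.77500074 392.13882947] shoulder [241.74155166 352.69284541] at disc [241.58926915 173.10839443]
```

View pics/w7c.png

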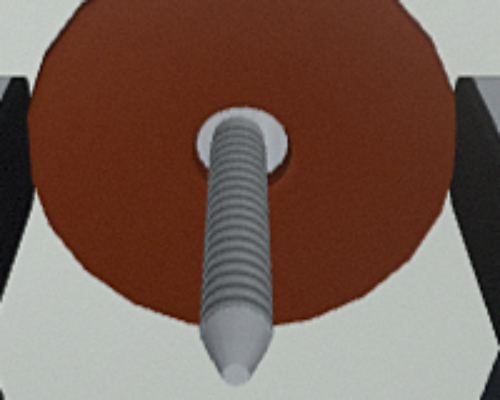

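The stud is still inside the hole. The tip at row 374 puts the stud at x≈0.4675, so I undo the shift (+2.5 mm in x), lower the last 1.5 mm, release and rise.

move_arm(series=[-0.0025,0,0,0,-0.45,-0.0025,0,0.001,0,-0.45,-0.0025,0,0.0015,0,-0.45,-0.0025,0,0.0015,0,-0.6,-0.0025,0,0.0005,0,-0.8,-0.0025,0,-0.001,0,-0.9,-0.0025,0,-0.02,0,-0.9,-0.0025,0,-0.05,0,-0.9,-0.0025,0,-0.09,0,-0.9,-0.0025,0,-0.12,0,-0.9])

```text
time_s: 7.67
tcp_pos: [0.4679, 0.3358, 0.1974]
ee_rot: [0.0, -0.0, 1.0, 0.0]
wrist_force: [0.8, 0.5, -0.1]
opening: 0.0814
gripper_force: 0.0
```

```bash
python3 - <<'E'
from look import *
st,s,c,(H,S,V)=look(); print(st["tcp_pos"],st["wrist_force"])
circ(c,(H<12)&(S>100)&(V>50)&(np.arange(480)[:,None]<300),.010,800)
cv2.imwrite("pics/w8c.png",cv2.resize(s["color"][120:320,220:420],(400,400))[:,:,::-1])
f=lambda p:(proj(c,p)-[220,120])*2
for x in(.466,.468,.47):print(x,"tip",f((x,.3345,.055)))
E
```

```text
[0.46788166 0.33581967 0.19742096] [ 0.79910165  0.53498078 -0.1278123 ]
px [316. 228.] world 0.4692 0.3346 d mm 65.1 box mm [64. 64.] boxc [0.4693 0.3346]
0.466 tip [191.46011235 258.3114938 ]
0.468 tip [191.46978374 265.01945362]
0.47 tip [191.47940244 271.69086296]
```

View pics/w8c.png

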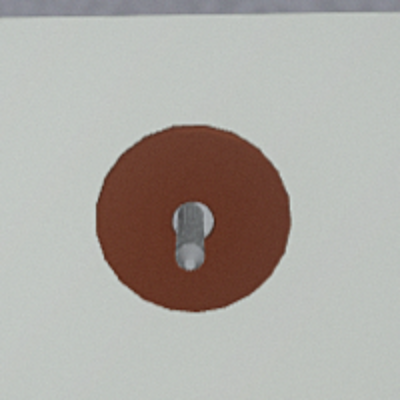

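The large disc lies flat around the stud: disc centre (192,218) in the crop, stud through the hole. Next is the bush.

move_arm(series=[0.0,-0.02,0,0,-0.9,0.0,-0.06,0,0,-0.5,0.005,-0.1,0,0,-0.1,0.01,-0.14,0,0,-0.1,0.015,-0.18,0,0,-0.1,0.02,-0.22,0,0,-0.1,0.025,-0.26,0,0,-0.1,0.0286,-0.3,0,0,-0.1,0.0286,-0.34,0,0,-0.1,0.0286,-0.38,0,0,-0.1])

```text
time_s: 8.55
tcp_pos: [0.4387, -0.0461, 0.1953]
ee_rot: [0.001, -0.0, 1.0, -0.0]
wrist_force: [0.1, -0.8, 0.3]
opening: 0.0469
gripper_force: 0.0
```

move_arm(series=[0.0,-0.04,0,0,-0.1,0.0,-0.07,0.01,0,-0.1,0.0,-0.09,0.03,0,-0.1,0,-0.0956,0.05,0,-0.1,0,-0.0956,0.05,0,-0.1,0,-0.0956,0.05,0,-0.1])

```text
time_s: 9.05
tcp_pos: [0.4382, -0.1397, 0.1441]
ee_rot: [-0.001, 0.001, 1.0, 0.001]
wrist_force: [-0.4, 0.9, 0.1]
opening: 0.0471
gripper_force: 0.0
```

```bash
python3 - <<'E'
from look import *
st,s,c,(H,S,V)=look("w9"); print(st["tcp_pos"],st["opening"])
m=(V>175)&(S<40); Y,X=np.mgrid[:480,:640]; m&=(X>230)&(X<410)&(Y>150)&(Y<380)
circ(c,m,.02,150); circ(c,(V>150)&(S<45)&(X>230)&(X<410)&(Y>150)&(Y<380),.02,150)
E
```

```text
[ 0.43819853 -0.13966651  0.14405093] 0.047065610412668796
px [270. 362.] world 0.4962 -0.167 d mm 33.5 box mm [28. 26.] boxc [ 0.4938 -0.1661]
px [316. 264.] world 0.4377 -0.1411 d mm 29.3 box mm [29. 22.] boxc [ 0.4376 -0.1415]
px [276. 151.] world 0.3798 -0.1597 d mm 23.4 box mm [ 6. 23.] boxc [ 0.3826 -0.1597]
px [320. 259.] world 0.4431 -0.1388 d mm 152.3 box mm [128.  99.] boxc [ 0.4438 -0.1384]
```

move_arm(series=[-0.0018,-0.0015,0.01,0,-0.1,-0.0018,-0.0015,0.035,0,-0.1,-0.0018,-0.0015,0.055,0,-0.1,-0.0018,-0.0015,0.066,0,-0.1,-0.0018,-0.0015,0.068,0,0.0,-0.0018,-0.0015,0.068,0,0.2,-0.0018,-0.0015,0.068,0,0.4,-0.0018,-0.0015,0.068,0,0.6,-0.0018,-0.0015,0.068,0,0.6,-0.0018,-0.0015,0.068,0,0.6])

```text
time_s: 9.93
tcp_pos: [0.442, -0.1419, 0.0781]
ee_rot: [0.001, -0.0, 1.0, -0.001]
wrist_force: [-0.2, 0.5, 3.3]
opening: 0.0229
gripper_force: 29.7
```

move_arm(series=[0,0,-0.005,0,0.6,0,0,-0.03,0,0.6,0,0.03,-0.06,0,0.6,0,0.07,-0.08,0,0.6,0,0.11,-0.08,0,0.6,-0.005,0.15,-0.08,0,0.6,-0.01,0.19,-0.08,0,0.6,-0.015,0.23,-0.08,0,0.6,-0.02,0.27,-0.08,0,0.6,-0.025,0.31,-0.08,0,0.6])

```text
time_s: 10.77
tcp_pos: [0.4658, 0.1706, 0.1576]
ee_rot: [0.0, -0.0, 1.0, 0.0]
wrist_force: [1.5, -0.8, 0.1]
opening: 0.0227
gripper_force: 29.5
```

move_arm(series=[0,0.04,0,0,0.6,-0.001,0.08,0,0,0.6,-0.0015,0.12,0,0,0.6,-0.0015,0.15,0,0,0.6,-0.0015,0.164,0,0,0.6,-0.0015,0.164,0,0,0.6,-0.0015,0.164,0,0,0.6])

```text
time_s: 11.35
tcp_pos: [0.4671, 0.3325, 0.1569]
ee_rot: [-0.0, -0.001, 1.0, -0.0]
wrist_force: [-1.7, -1.1, -0.5]
opening: 0.0229
gripper_force: 29.5
```

```bash
python3 - <<'E'
from look import *
st,s,c,(H,S,V)=look(); t=st["tcp_pos"]; print(t,st["opening"],st["wrist_force"])
np.savez("w10.npz",color=s["color"],ee_rot=st["ee_rot"],tcp_pos=t)
cv2.imwrite("pics/w10c.png",cv2.resize(s["color"][200:440,200:440],(600,600))[:,:,::-1])
print("pred tip",proj(c,(.4675,.3343,.055)),"bushtop",proj(c,t+[0,0,-.0581]),proj(c,t+[-.002,0,-.0581]))
E
```

```text
[0.46711913 0.33249309 0.15685336] 0.022862330826252168 [-1.65887636 -1.08513168 -0.53497681]
pred tip [322.70678407 283.89946415] bushtop [319.4593986  334.09699768] [319.47623067 329.24008074]
```

View pics/w10c.png

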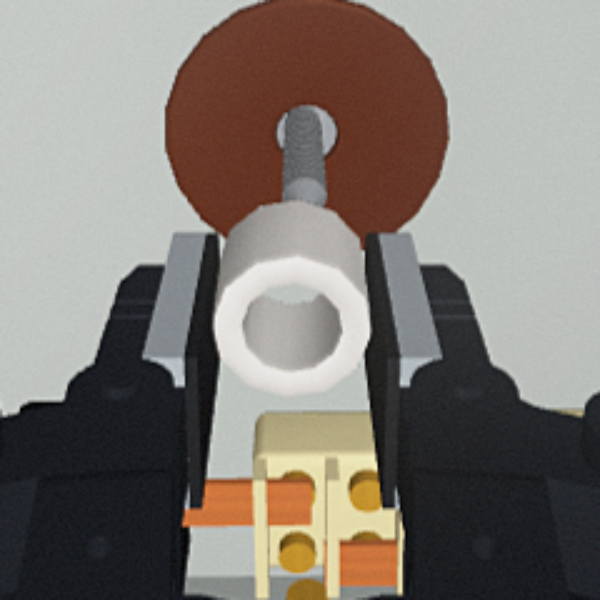

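The bush is held upright, its top centred at px (317,330). The stud appears at column 321.6, so I move +2.4 mm in y and +2 mm in x and lower over the tip.

move_arm(series=[-0.0021,0.0024,0,0,0.6,-0.0021,0.0024,0.005,0,0.6,-0.0021,0.0024,0.012,0,0.6,-0.0021,0.0024,0.018,0,0.6,-0.0021,0.0024,0.024,0,0.6,-0.0021,0.0024,0.03,0,0.6,-0.0021,0.0024,0.036,0,0.6,-0.0021,0.0024,0.041,0,0.6,-0.0021,0.0024,0.041,0,0.6])

```text
time_s: 12.15
tcp_pos: [0.4687, 0.3345, 0.1143]
ee_rot: [-0.001, -0.0, 1.0, -0.001]
wrist_force: [0.2, -0.1, -0.5]
opening: 0.0226
gripper_force: 29.5
```

```bash
python3 - <<'E'
from look import *
st,s,c,(H,S,V)=look(); t=st["tcp_pos"]; print(t,st["opening"],st["wrist_force"])
b=t+[-.0017,-.0011,-.0581]; print("bush",b,"px",proj(c,b),"rim up/down",proj(c,b-[.007,0,0]),proj(c,b+[.007,0,0]),"tip",proj(c,(.4675,.3338,.055)))
# profile of brightness down the bush-centre column and across
u,v=proj(c,b).astype(int)
print([int(x) for x in V[v-40:v+45:3,u]]); print([int(x) for x in V[v,u-45:u+46:3]])
cv2.imwrite("pics/w11c.png",cv2.resize(s["color"][240:400,240:400],(480,480))[:,:,::-1])
E
```

```text
[0.46870487 0.33454807 0.11428386] 0.022568961392495906 [ 0.20350967 -0.10049193 -0.49373936]
bush [0.46700487 0.33344807 0.05618386] px [316.46008367 330.21941454] rim up/down [316.4434662  312.90453684] [316.47621945 347.03237156] tip [317.42975927 329.68897791]
[168, 170, 171, 172, 188, 230, 224, 214, 141, 146, 140, 144, 153, 160, 167, 171, 169, 170, 170, 177, 230, 225, 212, 188, 187, 188, 190, 189, 187]
[137, 142, 27, 36, 17, 238, 226, 224, 222, 138, 163, 173, 174, 180, 95, 165, 166, 104, 148, 137, 122, 119, 233, 218, 220, 226, 22, 41, 40, 137, 137]
```

The stud shows inside the bore, central, with no contact force. Lower to the disc, release and rise.

move_arm(series=[0,0,0.005,0,0.6,0,0,0.01,0,0.6,0,0,0.015,0,0.6,0,0,0.02,0,0.6,0,0,0.0235,0,0.6,0,0,0.025,0,0.6,0,0,0.025,0,0.6])

```text
time_s: 12.78
tcp_pos: [0.4692, 0.3348, 0.0902]
ee_rot: [-0.0, -0.0, 1.0, -0.0]
wrist_force: [1.2, 0.2, -0.4]
opening: 0.0228
gripper_force: 29.5
```

move_arm(series=[0,0,0.0,0,0.4,0,0,0.0,0,0.2,0,0,0.0,0,0,0,0,0.0,0,-0.1,0,0,-0.02,0,-0.1,0,0,-0.05,0,-0.1,0,0,-0.09,0,-0.1,0,0,-0.11,0,-0.1,0,0,-0.11,0,-0.1])

```text
time_s: 13.53
tcp_pos: [0.4725, 0.3366, 0.2077]
ee_rot: [0.005, -0.0, 1.0, 0.003]
wrist_force: [0.8, -0.3, 0.5]
opening: 0.0469
gripper_force: 0.0
```

```bash
python3 - <<'E'
from look import *
st,s,c,(H,S,V)=look(); t=st["tcp_pos"]; print(t,st["opening"],st["wrist_force"])
Y,X=np.mgrid[:480,:640]; w=(abs(X-317)<80)&(Y<320)&(Y>130)
circ(c,(H<12)&(S>100)&(V>50)&w,.010,300)
circ(c,(V>200)&(S<40)&w,.030,60)
cv2.imwrite("pics/w12c.png",cv2.resize(s["color"][140:300,230:400],(510,480))[:,:,::-1])
E
```

```text
[0.47250185 0.33663921 0.20769047] 0.04686412104982618 [ 0.7883492  -0.32471377  0.45042244]
px [313. 215.] world 0.4692 0.3348 d mm 65.0 box mm [64. 64.] boxc [0.4695 0.3347]
px [268. 223.] world 0.4726 0.3048 d mm 128.3 box mm [126.  83.] boxc [0.4734 0.3249]
```

View pics/w12c.png

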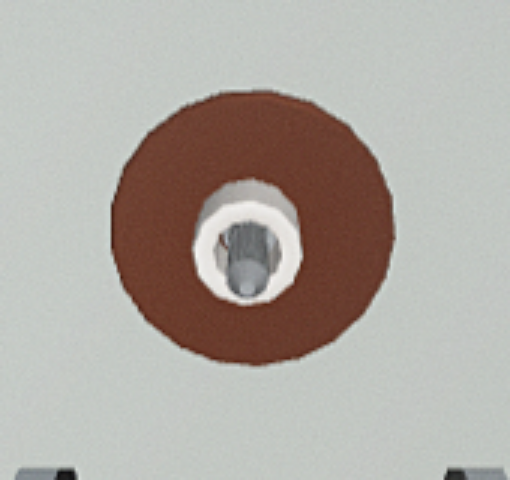

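The bush stands on the disc around the stud, its top ring centred at crop (248,252). Now the choke, with the tool turned 90° to grip across its y.

move_arm(series=[-0.01,-0.03,0,0.12,-0.3,-0.02,-0.06,0,0.24,-0.6,-0.03,-0.09,0,0.36,-0.9,-0.04,-0.12,0,0.48,-0.9,-0.05,-0.15,0,0.6,-0.9,-0.06,-0.18,0,0.72,-0.9,-0.07,-0.21,0,0.84,-0.9,-0.0805,-0.24,0,0.96,-0.9,-0.0805,-0.26,0,1.08,-0.9,-0.0805,-0.26,0,1.2,-0.9])

```text
time_s: 14.42
tcp_pos: [0.5498, 0.0712, 0.1993]
ee_rot: [-0.001, 0.568, 0.823, -0.001]
wrist_force: [0.2, 0.9, -0.1]
opening: 0.0813
gripper_force: 0.0
```

```bash
python3 - <<'E'
from look import *
st,s,c,(H,S,V)=look("w13"); t=st["tcp_pos"]; print(t,st["ee_rot"],st["opening"])
m=((H<20)&(S>90)&(V>50)).astype(np.uint8)
for b,ce,ra in blobs(m,300):
    pts=np.array([ray(c,p[0],.012)[:2] for p in b]); print(ce,ra,pts.min(0).round(4),pts.max(0).round(4))
m2=cv2.morphologyEx(m,cv2.MORPH_CLOSE,np.ones((7,7),np.uint8))
ring=cv2.morphologyEx(m2,cv2.MORPH_OPEN,cv2.getStructuringElement(cv2.MORPH_ELLIPSE,(11,11)))
print("ring"); circ(c,ring,.018,400)
w=cv2.subtract(m,cv2.dilate(ring,np.ones((3,3))))
print("wires"); circ(c,w,.012,8)
E
```

```text
[0.54980295 0.07117518 0.19930182] [-5.66059993e-04  5.68494934e-01  8.22685609e-01 -1.25645442e-03] 0.08134952767680753
(268.9081726074219, 403.5) 24.953378677368164 [ 0.5453 -0.0956] [ 0.5841 -0.0556]
(634.733154296875, 382.8619689941406) 32.14649200439453 [0.7976 0.0151] [0.8353 0.0657]
(313.5, 224.5) 45.524818420410156 [0.5255 0.0413] [0.5603 0.1006]
(354.5, 215.5) 52.55958938598633 [0.5571 0.0522] [0.5901 0.1197]
ring
px [269. 405.] world 0.5642 -0.0716 d mm 37.4 box mm [37. 26.] boxc [ 0.5642 -0.0767]
px [636. 383.] world 0.8133 0.0427 d mm 53.3 box mm [37. 45.] boxc [0.8109 0.0427]
px [330. 225.] world 0.5559 0.076 d mm 64.5 box mm [63. 60.] boxc [0.5566 0.0749]
wires
px [269. 400.] world 0.5635 -0.0718 d mm 37.3 box mm [36. 21.] boxc [ 0.5634 -0.0659]
px [358. 176.] world 0.5617 0.1119 d mm 17.6 box mm [ 9. 16.] boxc [0.5615 0.1117]
px [330. 170.] world 0.5437 0.1096 d mm 16.0 box mm [ 4. 16.] boxc [0.5437 0.1096]
```

View pics/w13.png

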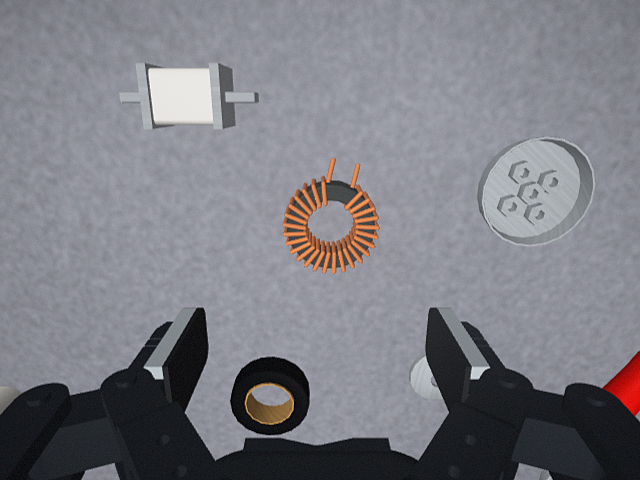

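View: choke ring at (330,225), wires pointing up at (330,170) and (358,176), i.e. world +y with about 5° tilt. Fuse at (183,96), tape at (270,395), both clear. I turn a further 0.27 and move over the choke.

move_arm(series=[0.0019,0.007,0.02,0.12,-0.9,0.0019,0.007,0.05,0.24,-0.8,0.0019,0.007,0.08,0.27,-0.7,0.0019,0.007,0.08,0.27,-0.7,0.0019,0.007,0.08,0.27,-0.7,0.0019,0.007,0.08,0.27,-0.7])

```text
time_s: 14.97
tcp_pos: [0.5562, 0.0796, 0.1216]
ee_rot: [0.0, 0.669, 0.743, 0.0]
wrist_force: [0.9, -0.1, 0.7]
opening: 0.0731
gripper_force: 0.0
```

```bash
python3 - <<'E'
from look import *
st,s,c,(H,S,V)=look(); t=st["tcp_pos"]; print(t,st["opening"]); q=st["ee_rot"]; print("yaw",np.degrees(2*np.arctan2(q[2],q[1]))-90)
m=((H<20)&(S>90)&(V>50)).astype(np.uint8)
m2=cv2.morphologyEx(m,cv2.MORPH_CLOSE,np.ones((9,9),np.uint8))
ring=cv2.morphologyEx(m2,cv2.MORPH_OPEN,cv2.getStructuringElement(cv2.MORPH_ELLIPSE,(19,19)))
for z in(.012,.018,.024): circ(c,ring,z,1500)
w=cv2.subtract(m,cv2.dilate(ring,np.ones((5,5))))
print("wires"); circ(c,w,.012,30)
E
```

```text
[0.55616214 0.07963693 0.12160888] 0.07305137164481211
yaw 5.9517095802655575
px [317. 282.] world 0.5567 0.0732 d mm 68.7 box mm [64. 66.] boxc [0.5568 0.0721]
px [317. 282.] world 0.5564 0.076 d mm 66.4 box mm [62. 64.] boxc [0.5565 0.0749]
px [317. 282.] world 0.5561 0.0788 d mm 64.1 box mm [60. 62.] boxc [0.5562 0.0778]
wires
px [340. 222.] world 0.5648 0.107 d mm 3.3 box mm [3. 3.] boxc [0.5642 0.1067]
px [296. 212.] world 0.5428 0.1092 d mm 16.3 box mm [ 6. 16.] boxc [0.5429 0.1093]
px [332. 210.] world 0.5598 0.1119 d mm 16.3 box mm [ 5. 16.] boxc [0.5594 0.1118]
```

move_arm(series=[-0.003,0,0.015,0,-0.7,-0.003,0,0.035,0,-0.7,-0.003,0,0.0455,0,-0.7,-0.003,0,0.0495,0,-0.7,-0.003,0,0.0495,0,-0.65,-0.003,0,0.0495,0,-0.55,-0.003,0,0.0495,0,-0.45,-0.003,0,0.0495,0,-0.35,-0.003,0,0.0495,0,-0.35,-0.003,0,0.0495,0,-0.35], newtons=45)

```text
time_s: 15.85
tcp_pos: [0.557, 0.0764, 0.0732]
ee_rot: [0.001, 0.67, 0.742, 0.0]
wrist_force: [-1.9, 0.0, 5.7]
opening: 0.0611
gripper_force: 47.5
```

```bash
python3 - <<'E'
from look import *
st,s,c,(H,S,V)=look("w15"); t=st["tcp_pos"]; print(t,st["opening"],st["wrist_force"])
m=((H<20)&(S>90)&(V>50)).astype(np.uint8)
m2=cv2.morphologyEx(m,cv2.MORPH_CLOSE,np.ones((9,9),np.uint8))
ring=cv2.morphologyEx(m2,cv2.MORPH_OPEN,cv2.getStructuringElement(cv2.MORPH_ELLIPSE,(19,19)))
circ(c,ring,.02,1500)
E
```

```text
[0.5569503  0.07638573 0.07315726] 0.06105785213025612 [-1.86447244  0.02763593  5.6502771 ]
px [316. 331.] world 0.5563 0.0781 d mm 66.6 box mm [62. 64.] boxc [0.5565 0.0776]
```

move_arm(series=[0,0,-0.005,0,-0.35,0,0,-0.02,0,-0.35,0,0,-0.045,-0.05,-0.35,0.02,-0.005,-0.075,-0.15,-0.35,0.05,-0.012,-0.1,-0.26,-0.35,0.08,-0.019,-0.11,-0.37,-0.35,0.11,-0.026,-0.11,-0.48,-0.35,0.14,-0.033,-0.11,-0.59,-0.35,0.17,-0.04,-0.11,-0.7,-0.35,0.2,-0.047,-0.11,-0.81,-0.35])

```text
time_s: 16.73
tcp_pos: [0.4887, 0.2719, 0.1823]
ee_rot: [0.0, 0.321, 0.947, 0.0]
wrist_force: [0.4, 0.4, -2.5]
opening: 0.0609
gripper_force: 49.6
```

```bash
python3 - <<'E'
from workcell import readout
import numpy as np
st=readout.read_state(); q=st["ee_rot"]; yaw=2*np.arctan2(q[2],q[1])-np.pi/2
d=np.array([.4675,.334])-st["tcp_pos"][:2]; x=np.array([-np.sin(yaw),np.cos(yaw)]); y=np.array([np.cos(yaw),np.sin(yaw)])
print(st["tcp_pos"],yaw,d@x,d@y,"turn",-(np.pi/2-yaw),st["wrist_force"],st["opening"])
E
```

```text
[0.48865641 0.27191963 0.18226055] 0.9164769426271828 0.054570128126593086 0.0363822306344424 turn -0.6543193841677137 [ 0.39434443  0.43657928 -2.49981654] 0.0608703080761099
```

move_arm(series=[0.015,0.01,0,-0.11,-0.35,0.03,0.02,0,-0.22,-0.35,0.045,0.03,0.01,-0.33,-0.35,0.054,0.036,0.015,-0.44,-0.35,0.054,0.036,0.02,-0.55,-0.35,0.054,0.036,0.02,-0.654,-0.35,0.054,0.036,0.02,-0.654,-0.35,0.054,0.036,0.02,-0.654,-0.35,0.054,0.036,0.02,-0.654,-0.35])

```text
time_s: 17.48
tcp_pos: [0.4689, 0.3321, 0.1619]
ee_rot: [0.0, 0.005, 1.0, 0.0]
wrist_force: [0.1, 0.6, -2.1]
opening: 0.0612
gripper_force: 49.6
```

```bash
python3 - <<'E'
from look import *
st,s,c,(H,S,V)=look("w16"); t=st["tcp_pos"]; print(t,st["opening"],st["wrist_force"]);q=st["ee_rot"]; print("yaw",np.degrees(2*np.arctan2(q[2],q[1]))-90)
m=((H<20)&(S>90)&(V>50)).astype(np.uint8)
# top face hole of the choke (z=tcp-.049)
z=t[2]-.0492
print("pred hole centre px",proj(c,[t[0],t[1],z])); u,v=proj(c,[t[0],t[1],z]).astype(int)
m2=cv2.morphologyEx(m,cv2.MORPH_CLOSE,np.ones((5,5),np.uint8))
roi=1-m2[v-90:v+90,u-120:u+120]
cs,hi=cv2.findContours(m2,cv2.RETR_CCOMP,cv2.CHAIN_APPROX_NONE)
for k,h in zip(cs,hi[0]):
    a=cv2.contourArea(k)
    if a>800:
        p=np.array([ray(c,x[0],z)[:2] for x in k])-t[:2]; print("hole" if h[3]>=0 else "outer",a,p.min(0).round(4),p.max(0).round(4))
cv2.imwrite("pics/w16c.png",cv2.resize(s["color"][170:430,190:450],(600,600))[:,:,::-1])
w=np.load("w10.npz")
E
```

```text
[0.46889571 0.33206369 0.16190429] 0.061216289138268695 [ 0.10927729  0.59803329 -2.06761365]
yaw 89.48329050155894
pred hole centre px [319.47070642 348.07132024]
outer 29940.0 [-0.0538 -0.0314] [0.0418 0.0331]
hole 5953.0 [-0.0435 -0.0141] [-0.      0.0119]
```

View pics/w16c.png

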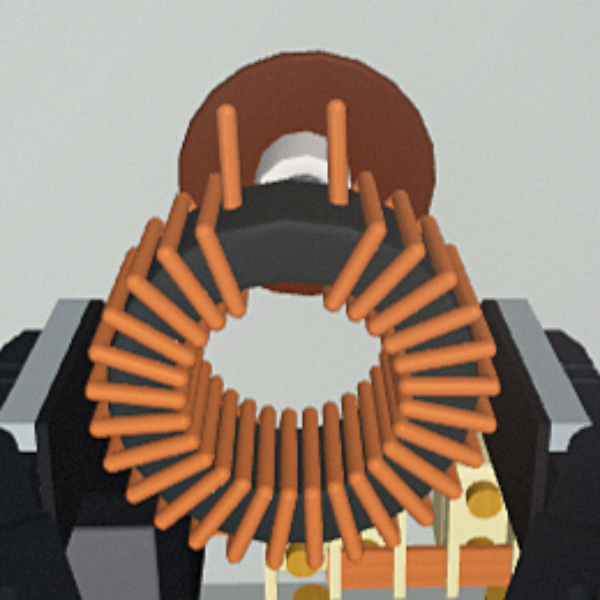

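The choke is held level, wires towards -x (image up), ring centred at crop column 293. The bush is behind it at column 304. Compute offsets from these edges.

```bash
python3 - <<'E'
from h import *
from workcell import readout
st=readout.read_state(); c=wc(st); t=st["tcp_pos"]; z=t[2]-.0492-.0012
f=lambda u,v:(190+u*.43333,170+v*.43333)
a,b=ray(c,f(293,175),z),ray(c,f(293,562),z); l,r_=ray(c,f(91,375),z),ray(c,f(497,375),z)
print(t,"choke x",(a+b)[0]/2-t[0],"d",(b-a)[0],"y",(l+r_)[1]/2-t[1],"d",(r_-l)[1])
print("disc y", (ray(c,f(180,170),.01)+ray(c,f(436,170),.01))[1]/2,"disc far edge x+33",ray(c,f(308,51),.01)[0]+.033,"bush y",ray(c,f(304,150),.03))
q=dict(tcp_pos=np.array([.47250,.33664,.20769]),ee_rot=np.array([.005,0,1,.003])/np.linalg.norm([.005,0,1,.003]))
c2=wc(q); g=lambda u,v:(230+u/3,140+v/3)
print("bush top",ray(c2,g(248,252),.030),"stud tip",ray(c2,g(247,290),.055),"disc",ray(c2,g(252,227),.010))
E
```

```text
[0.46895455 0.33202293 0.16190605] choke x -0.003629518033246626 d 0.0650464422832498 y -0.0006995537619924885 d 0.05978477129002063
disc y 0.335173218324313 disc far edge x+33 0.4700657742537566 bush y [0.45572455 0.33395233 0.03      ]
bush top [0.46837613 0.33431862 0.03      ] stud tip [0.46841912 0.33417365 0.055     ] disc [0.46851496 0.33519334 0.01      ]
```

move_arm(series=[-0.0014,0.0026,0.004,0,-0.35,-0.0014,0.0026,0.012,0,-0.35,-0.0014,0.0026,0.02,0,-0.35,-0.0014,0.0026,0.028,0,-0.35,-0.0014,0.0026,0.036,0,-0.35,-0.0014,0.0026,0.044,0,-0.35,-0.0014,0.0026,0.05,0,-0.35,-0.0014,0.0026,0.053,0,-0.35,-0.0014,0.0026,0.053,0,-0.35])

```text
time_s: 18.28
tcp_pos: [0.4695, 0.3344, 0.1072]
ee_rot: [-0.001, 0.003, 1.0, -0.0]
wrist_force: [0.2, 0.1, -2.5]
opening: 0.0612
gripper_force: 49.6
```

```bash
python3 - <<'E'
from look import *
st,s,c,(H,S,V)=look("w17"); t=st["tcp_pos"]; print(t,st["opening"],st["wrist_force"])
Y,X=np.mgrid[:480,:640]; w=(abs(X-317)<60)&(Y>260)&(Y<420)
cop=((H<20)&(S>90)&(V>50)).astype(np.uint8)
zt=t[2]-.0492
for dx in(-.004,-.002,0):
    print(dx,"choke hole rim rows",[proj(c,[t[0]+dx+k,t[1],zt])[1].round(1) for k in(-.031,-.0155,.0155,.031)])
print("hole cols",[proj(c,[t[0],t[1]+k,zt])[0].round(1) for k in(-.031,-.0155,.0155,.031)])
# copper class down columns left and right of centre, and bush ring
for u in(300,308,316,324,332): print(u,"".join("C" if cop[v,u] else ("W" if V[v,u]>195 and S[v,u]<40 else ("k" if V[v,u]<75 else ".")) for v in range(230,430,2)))
for v in(310,320,330,340,350): print(v,"".join("C" if cop[v,u] else ("W" if V[v,u]>195 and S[v,u]<40 else ("k" if V[v,u]<75 else ".")) for u in range(220,420,2)))
print("bush top pred rows",[proj(c,[.4683+k,.3342,.03]).round(1) for k in(-.012,-.007,0,.007,.012)],"stud tip",proj(c,[.4683,.3342,.055]))
E
```

```text
[0.46947638 0.33435832 0.10715107] 0.06122981886095047 [ 0.17957775  0.11770124 -2.49367852]
-0.004 choke hole rim rows [np.float64(252.1), np.float64(296.7), np.float64(376.8), np.float64(413.0)]
-0.002 choke hole rim rows [np.float64(258.0), np.float64(302.2), np.float64(381.6), np.float64(417.5)]
0 choke hole rim rows [np.float64(263.9), np.float64(307.7), np.float64(386.4), np.float64(421.9)]
hole cols [np.float64(228.9), np.float64(274.2), np.float64(365.1), np.float64(410.6)]
300 CCCCCCCCCCkkkkkkkkkkkkkkkkkkkkkk.WWWW..WWWWWWWW.CCCCCCCCCCCCCCCCCkkkkkkkkkkkkCCCCCCCCCk.............
308 CCCCCCCCCCkkkkkkkkkkkkkkkkkkkkkk..k........k..k.....CCCCCCCCCCCCCCCCCCCCCCCCCCkkkkkCCCCCCCCCCCW.....
316 CCCCCCCCCkkkkkkkkkkkkkkkkkkkkkk..........................CCCCCCCCCCCCCCCCCCCCCCCCCCCkkkk............
324 CCCCCCCCCCkkkkkkkkkkkkkkkkkkkkkk.......................CCCCCCCCCCCCCCCCCCCCCCCCCCCCCCCCCCCCCC.......
332 CCCCCCCCCCCCCCkkkkkkkkkkkkkkkkkkCCCCCC.....WWWWW.CCCCCCCCCCCCCCCCCCCCCCCCCCCCCkkkkkkkkk.W...........
310 ..kkkkkCCCCCCCCCCCkkkCCCCCCCCCCCCCC.WWWWW.................WWWWWCCCCCCCCCkkkCCCCCCCCCCCCCCCCkkkk.....
320 kkkkCCCCCCCkkkkkkCCCCCCCCCCCCCCCCCCCCCWWWWWW...........WWWWW.CCCCCCCCCCCCCCkkkkkCCCCCCCCCCCCCkkkk...
330 kkkkkCCCCkkCCCCCCCCCCCCCCCCCCCCCCCCCCCCCCCCC...........CCCCCCCCCCCCCCCCCCCCCCCkkkkkkkkkkkCCCCkkkkkkk
340 kkkkCCCCCCCCCCCCCCCCCCCCCCCCCCCCCCCCCCCCCCCCCCC.....CCCCCCCCCCCCCCCCCCCCCCCCCCCCCCCCCCCCCCCCCCkkkkkk
350 kkkkkCCCCCCCCCCCCCCCCCCCCCCCCCCCCCCCCCCCCCCCCWCCCC.CCCWCCCC.CCCCCCCCCCCCCCCCCCCCCCCCCCCCCCCCCkkkkkkk
bush top pred rows [array([318.6, 279.2]), array([318.7, 290.7]), array([318.8, 306.4]), array([318.8, 321.6]), array([318.9, 332.3])] stud tip [319.11992086 340.57518046]
```

move_arm(series=[-0.001,0.0006,0.0,0,-0.35,-0.001,0.0006,0.003,0,-0.35,-0.001,0.0006,0.006,0,-0.35,-0.001,0.0006,0.009,0,-0.35,-0.001,0.0006,0.012,0,-0.35,-0.001,0.0006,0.012,0,-0.35])

```text
time_s: 18.83
tcp_pos: [0.4706, 0.335, 0.0955]
ee_rot: [-0.001, 0.003, 1.0, -0.0]
wrist_force: [-0.2, -0.0, -1.8]
opening: 0.0608
gripper_force: 49.6
```

move_arm(series=[0,0,0.003,0,-0.35,0,0,0.006,0,-0.35,0,0,0.009,0,-0.35,0,0,0.0115,0,-0.35,0,0,0.0115,0,-0.35])

```text
time_s: 19.25
tcp_pos: [0.4706, 0.335, 0.0841]
ee_rot: [-0.001, 0.003, 1.0, -0.0]
wrist_force: [-0.3, 0.6, -3.0]
opening: 0.0614
gripper_force: 49.6
```

move_arm(series=[0,0,0.001,0,-0.35,0,0,0.001,0,-0.35,0,0,0.001,0,-0.5,0,0,0.001,0,-0.65,0,0,0.001,0,-0.75,0,0,-0.005,0,-0.75,0,0,-0.035,0,-0.75,0,0,-0.075,0,-0.75,0,0,-0.115,0,-0.75,0,0,-0.125,0,-0.75])

```text
time_s: 20.08
tcp_pos: [0.4741, 0.337, 0.2181]
ee_rot: [0.005, 0.003, 1.0, 0.003]
wrist_force: [0.7, 0.8, 0.5]
opening: 0.0749
gripper_force: 0.0
```

```bash
python3 - <<'E'
from look import *
st,s,c,(H,S,V)=look("w18"); t=st["tcp_pos"]; print(t,st["opening"],st["wrist_force"])
Y,X=np.mgrid[:480,:640]; m=((H<20)&(S>90)&(V>50)).astype(np.uint8)
m2=cv2.morphologyEx(m,cv2.MORPH_CLOSE,np.ones((9,9),np.uint8))
ring=cv2.morphologyEx(m2,cv2.MORPH_OPEN,cv2.getStructuringElement(cv2.MORPH_ELLIPSE,(19,19)))
circ(c,ring,.028,1500)
circ(c,((V>195)&(S<45)&(abs(X-315)<45)&(Y>170)&(Y<280)),.030,40)
print("pred: choke",proj(c,[.468,.3343,.034]))
w=((V>195)&(S<45))
for v in range(180,270,6): print(v,"".join("C" if m[v,u] else ("W" if w[v,u] else ("k" if V[v,u]<75 else ".")) for u in range(250,390,2)))
s=vision.snapshot("side"); d=cam(s); print("side foot px",proj(d,(.468,.3343,.005)),proj(d,(.468,.3343,.034)))
cv2.imwrite("pics/s2.png",s["color"][:,:,::-1])
E
```

```text
[0.47408471 0.3369782  0.21810647] 0.07486844130033868 [0.73875648 0.79045709 0.45950986]
px [313. 215.] world 0.4687 0.335 d mm 67.6 box mm [63. 62.] boxc [0.4708 0.3341]
px [290. 258.] world 0.4971 0.3182 d mm 35.0 box mm [29. 30.] boxc [0.4982 0.3202]
px [311. 217.] world 0.4677 0.3334 d mm 23.3 box mm [23. 22.] boxc [0.4677 0.3338]
px [280. 180.] world 0.4431 0.3135 d mm 16.4 box mm [12. 11.] boxc [0.4431 0.3135]
pred: choke [312.25517829 218.8227577 ]
180 .WW.W.WW..W.WW.CCCCCCCCkkkk...k.......kCCC.CCCCCC..W.W...W............
186 WWWWWW.W.W.W.CCCCCCk..CCkkkkkkkkkkk.k.CCkk.CCCCCCCC.W..........W......
192 W.W.W.WWWWWCCCCkkkCCCk.CCkkkkkkkkkkkCCCkCCCk.kCCCCCCCW.........W......
198 .W.WWW...WCCCkkCCC.kCCC.CC.........CCCCCCkCCCCkkkkCCCC......W........W
204 .WWW..WWWCCCCCCC.kCCCCCC..WWWWWWWWWWW..CCCC.CCCCCkkCCC...W............
210 ...WW.WW.CCCCCkkkCCCCCC.WWW........WWWW.CCCCCCCCCCCCCCCW....W.....W...
216 WWW.W.WWCCkkkkkCCCCCCC.WWW...........WWWCCCCCCCCCCCCCCCW...W.........W
222 ..WWWWWWWCk.CCCCCCCCCCCWWW..........WWWCCCCCCCCCkkkkkCW...WW..W.W.....
228 W...W.WWCCCCCCCCCCCCCCCCCWWW......WWW.CCCCCCCCkkkkCCCCCW..W..WWW......
234 WWW.WWW.WWCCCCCCCCCCkCCCCCCCCC.CCCCCCCCCCCCCCkkCCCCCCW.............W..
240 W.WWWW.WWWWWWCk.CCCCk.CCkCCCCkCCkCCCCkCCkCC.kCCCCC.W..W.......W.......
246 WWWWWWW....WCC..kkCCCCkCCCkCCkCCkCCkCCkCCkkCCCk.W..W.W.....W.W.....W..
252 WWWWW....W...W..CC..kCCCkCCCkCCkkCCkCCCk.CC.W.CCW..W.......W...WW.....
258 WW.W.WWW...WW..W..W.C.WWCC.kkCCkkCCk.CCCW..CW.......W....W..W..W......
264 ..W.WW.WW.WWW.W..WW..WWWWWW..C....CW..W.........WW.W...............W..
side foot px [243.0326238  188.90927012] [241.57740655 178.43807536]
```

The choke lies around the bush, with the whole bush ring visible inside its hole. Next, the small disc.

move_arm(series=[-0.01,-0.02,0,0,-0.7,-0.03,-0.05,0,0,-0.5,-0.047,-0.085,0,0,-0.32,-0.064,-0.12,0,0,-0.32,-0.081,-0.155,0,0,-0.32,-0.098,-0.19,0,0,-0.32,-0.115,-0.225,0,0,-0.32,-0.132,-0.26,0,0,-0.32,-0.149,-0.295,0,0,-0.32,-0.166,-0.33,0,0,-0.32])

```text
time_s: 21.02
tcp_pos: [0.6348, 0.0025, 0.2081]
ee_rot: [-0.001, 0.003, 1.0, 0.0]
wrist_force: [0.2, 0.8, 0.5]
opening: 0.0565
gripper_force: 0.0
```

move_arm(series=[-0.015,-0.03,0.01,0,-0.32,-0.03,-0.065,0.03,0,-0.32,-0.042,-0.1,0.05,0,-0.32,-0.0495,-0.13,0.07,0,-0.32,-0.0495,-0.1435,0.08,0,-0.32,-0.0495,-0.1435,0.08,0,-0.32,-0.0495,-0.1435,0.08,0,-0.32])

```text
time_s: 21.6
tcp_pos: [0.6823, -0.1394, 0.1275]
ee_rot: [-0.002, 0.004, 1.0, 0.001]
wrist_force: [0.1, 1.0, 0.2]
opening: 0.0566
gripper_force: 0.0
```

```bash
python3 - <<'E'
from look import *
st,s,c,(H,S,V)=look("w19"); t=st["tcp_pos"]; print(t,st["ee_rot"],st["opening"])
circ(c,(H<12)&(S>100)&(V>50),.005,400)
E
```

```text
[ 0.68232316 -0.13941661  0.12753303] [-2.04241390e-03  3.73244803e-03  9.99990520e-01  9.25954920e-04] 0.05660469411270631
px [494. 462.] world 0.8124 -0.0325 d mm 34.1 box mm [26. 23.] boxc [ 0.8124 -0.0331]
px [318. 280.] world 0.6904 -0.1397 d mm 45.7 box mm [45. 44.] boxc [ 0.6903 -0.1397]
px [ 25. 173.] world 0.6327 -0.2797 d mm 37.9 box mm [26. 31.] boxc [ 0.632  -0.2784]
```

move_arm(series=[-0.0078,0,0.01,0,-0.32,-0.0078,0,0.035,0,-0.32,-0.0078,0,0.05,0,-0.32,-0.0078,0,0.0548,0,-0.32,-0.0078,0,0.0548,0,-0.25,-0.0078,0,0.0548,0,-0.15,-0.0078,0,0.0548,0,-0.05,-0.0078,0,0.0548,0,0.05,-0.0078,0,0.0548,0,0.05,-0.0078,0,0.0548,0,0.05], newtons=30)

```text
time_s: 22.48
tcp_pos: [0.6921, -0.1398, 0.0761]
ee_rot: [0.001, 0.003, 1.0, -0.0]
wrist_force: [1.3, 0.6, 3.7]
opening: 0.0404
gripper_force: 2.0
```

```bash
python3 - <<'E'
from look import *
st,s,c,(H,S,V)=look("w20"); t=st["tcp_pos"]; print(t,st["opening"],st["wrist_force"],st["gripper_force"])
circ(c,(H<12)&(S>100)&(V>50),.005,400)
E
```

```text
[ 0.69210923 -0.13976421  0.07609083] 0.0404245756619616 [1.33155011 0.61961407 3.70693328] 2.0410470416445747
px [319. 309.] world 0.6901 -0.1395 d mm 45.9 box mm [46. 42.] boxc [ 0.6901 -0.1401]
```

The fingers closed over the top of the disc (opening 40 mm). Reopen, check the height, then go lower.

move_arm(series=[0,0,-0.006,0,0.05,0,0,-0.006,0,-0.1,0,0,-0.006,0,-0.25,0,0,-0.006,0,-0.32,0,0,-0.003,0,-0.32,0,0,0,0,-0.32,0,0,0,0,-0.32])

```text
time_s: 23.12
tcp_pos: [0.6909, -0.1393, 0.0738]
ee_rot: [-0.001, 0.003, 1.0, 0.0]
wrist_force: [-0.3, -1.0, -0.3]
opening: 0.0561
gripper_force: 0.0
```

```bash
python3 - <<'E'
from look import *
st,s,c,(H,S,V)=look("w21"); t=st["tcp_pos"]; print(t,st["opening"],st["wrist_force"],st["gripper_force"])
circ(c,(H<12)&(S>100)&(V>50),.005,400)
E
```

```text
[ 0.69093284 -0.13930522  0.07378475] 0.056148160246085946 [-0.30269126 -0.993721   -0.26542414] 0.0
px [319. 315.] world 0.6903 -0.1395 d mm 46.0 box mm [46. 44.] boxc [ 0.6903 -0.1396]
```

move_arm(series=[0.0005,0,0.002,0,-0.32,0.0005,0,0.0026,0,-0.32,0.0005,0,0.0026,0,-0.25,0.0005,0,0.0026,0,-0.15,0.0005,0,0.0026,0,-0.05,0.0005,0,0.0026,0,0.0,0.0005,0,0.0026,0,0.0,0.0005,0,0.0026,0,0.0])

```text
time_s: 23.83
tcp_pos: [0.6914, -0.1396, 0.0729]
ee_rot: [0.0, 0.003, 1.0, -0.0]
wrist_force: [0.1, -0.7, 2.4]
opening: 0.0433
gripper_force: 27.6
```

move_arm(series=[0,0,-0.004,0,0.05,0,0,-0.02,0,0.05,0,0,-0.05,0,0.05,0,0,-0.08,0,0.05,0,0,-0.11,0,0.05,0,0,-0.12,0,0.05,0,0,-0.12,0,0.05])

```text
time_s: 24.42
tcp_pos: [0.6935, -0.1402, 0.1986]
ee_rot: [0.004, 0.003, 1.0, -0.001]
wrist_force: [0.3, 0.3, 0.1]
opening: 0.0429
gripper_force: 30.6
```

```bash
python3 - <<'E'
from look import *
st,s,c,(H,S,V)=look("w22"); t=st["tcp_pos"]; print(t,st["opening"],st["wrist_force"],st["gripper_force"])
m=((H<12)&(S>100)&(V>50))
circ(c,m,t[2]-.0729+.005,400)
circ(c,m,.005,400)
E
```

```text
[ 0.69348597 -0.14022754  0.19861791] 0.042884151763544785 [0.31689193 0.26203082 0.06389314] 30.56270219385624
px [470. 472.] world 0.771 -0.0734 d mm 21.0 box mm [10. 19.] boxc [ 0.7699 -0.0734]
px [523. 376.] world 0.721 -0.0577 d mm 67.5 box mm [24. 65.] boxc [ 0.7209 -0.0576]
px [316. 316.] world 0.6929 -0.1417 d mm 46.3 box mm [46. 43.] boxc [ 0.6928 -0.1415]
px [ 18. 144.] world 0.6272 -0.2409 d mm 18.9 box mm [13. 16.] boxc [ 0.6266 -0.2403]
px [ 86. 130.] world 0.6229 -0.2172 d mm 26.8 box mm [14. 26.] boxc [ 0.623  -0.2172]
px [470. 472.] world 0.9152 -0.0119 d mm 40.1 box mm [20. 37.] boxc [ 0.913  -0.0119]
px [523. 376.] world 0.8194 0.0182 d mm 129.2 box mm [ 45. 124.] boxc [0.8191 0.0184]
px [316. 316.] world 0.7655 -0.1427 d mm 88.6 box mm [88. 83.] boxc [ 0.7654 -0.1423]
px [ 18. 144.] world 0.6388 -0.3335 d mm 36.1 box mm [25. 30.] boxc [ 0.6385 -0.3317]
px [ 86. 130.] world 0.6313 -0.2874 d mm 51.1 box mm [26. 50.] boxc [ 0.6317 -0.2873]
```

Held flat: 46 mm across at the expected height, offset (-0.6, -1.3) mm. Carry it to the stud.

move_arm(series=[0.01,0.02,0,0,0.05,0.028,0.055,0,0,0.05,0.046,0.09,0,0,0.05,0.064,0.125,0,0,0.05,0.082,0.16,0,0,0.05,0.1,0.195,0,0,0.05,0.118,0.23,0,0,0.05,0.136,0.265,0,0,0.05,0.154,0.3,0,0,0.05,0.17,0.335,0,0,0.05])

```text
time_s: 25.3
tcp_pos: [0.5202, 0.1976, 0.1899]
ee_rot: [-0.002, 0.003, 1.0, -0.001]
wrist_force: [0.8, 1.2, -0.0]
opening: 0.0431
gripper_force: 30.6
```

move_arm(series=[0.015,0.035,0,0,0.05,0.03,0.07,0,0,0.05,0.045,0.1,0.01,0,0.05,0.053,0.125,0.02,0,0.05,0.0549,0.138,0.035,0,0.05,0.0549,0.1404,0.045,0,0.05,0.0549,0.1404,0.05,0,0.05,0.0549,0.1404,0.05,0,0.05,0.0549,0.1404,0.05,0,0.05])

```text
time_s: 26.05
tcp_pos: [0.469, 0.3358, 0.1416]
ee_rot: [-0.001, 0.004, 1.0, -0.001]
wrist_force: [0.6, -0.6, 0.2]
opening: 0.043
gripper_force: 30.6
```

```bash
cat > hold.py <<'E'
from look import *
def rep(dz,tag):
    st,s,c,(H,S,V)=look(tag); t=st["tcp_pos"]; print(t,st["opening"],st["wrist_force"])
    m=((H<12)&(S>100)&(V>50)); zt=t[2]-dz
    cs,hi=cv2.findContours(m.astype(np.uint8),cv2.RETR_CCOMP,cv2.CHAIN_APPROX_NONE)
    for k,h in zip(cs,hi[0]):
        if cv2.contourArea(k)>150:
            p=np.array([ray(c,x[0],zt)[:2] for x in k])-t[:2]
            if abs(p.mean(0)).max()<.02: print("hole" if h[3]>=0 else "outer",p.min(0).round(4),p.max(0).round(4),"ctr",((p.min(0)+p.max(0))/2).round(4))
    return st,s,c,H,S,V
E
python3 - <<'E'
from hold import *
rep(.0679,"w23")
E
```

```text
[0.46900337 0.33583645 0.14160741] 0.04299335485181863 [ 0.6121047  -0.60669429  0.21150995]
outer [-0.052  -0.0253] [0.0215 0.0222] ctr [-0.0153 -0.0015]
hole [-0.0079 -0.0067] [0.005 0.006] ctr [-0.0014 -0.0004]
```

move_arm(series=[-0.0004,-0.0012,0,0,0.05,-0.0004,-0.0012,0.005,0,0.05,-0.0004,-0.0012,0.01,0,0.05,-0.0004,-0.0012,0.015,0,0.05,-0.0004,-0.0012,0.02,0,0.05,-0.0004,-0.0012,0.02,0,0.05])

```text
time_s: 26.6
tcp_pos: [0.4686, 0.3355, 0.1209]
ee_rot: [-0.001, 0.003, 1.0, -0.001]
wrist_force: [-0.4, 0.0, -0.2]
opening: 0.0431
gripper_force: 30.6
```

```bash
python3 - <<'E'
from hold import *
st,s,c,H,S,V=rep(.0679,"w24"); t=st["tcp_pos"]; zt=t[2]-.0679
m=((H<12)&(S>100)&(V>50))
u,v=proj(c,[t[0]-.0014,t[1]-.0004,zt]).astype(int); print("hole px",u,v,"tip pred",proj(c,[.468,.334,.055]),"stud at disc",proj(c,[.468,.334,zt]))
for y in range(v-28,v+34,3): print(y,"".join("#" if m[y,x] else ("W" if V[y,x]>190 else ("k" if V[y,x]<60 else ("o" if S[y,x]>60 else "."))) for x in range(u-36,u+37)))
E
```

```text
[0.46859771 0.33549705 0.12094394] 0.0430565072725907 [-0.43377807  0.04382625 -0.16711201]
outer [-0.0485 -0.028 ] [0.0215 0.0252] ctr [-0.0135 -0.0014]
hole [-0.0084 -0.0078] [0.005  0.0049] ctr [-0.0017 -0.0014]
hole px 318 317 tip pred [315.42236751 321.81467124] stud at disc [315.43762569 319.21645146]
289 #########################################################################
292 #########################################################################
295 #########################################################################
298 #########################################################################
301 #########################################################################
304 ##########################..................o############################
307 #####################WW.....................WWWW#########################
310 ##################oWWWW.....................WWWWWW#######################
313 ###################oo.......................WWo####k#####################
316 ##################o##k##....................k######k#####################
319 ####################ok####..............o##ok######kk####################
322 ####################ok######k.........######k####o#kk####################
325 #####################k######kk######kk######k############################
328 ############################kk######kk######k############################
331 ###############################o####k###k################################
334 #########################################o###############################
337 #########################################################################
340 #########################################################################
343 #########################################################################
346 #########################################################################
349 #########################################################################
```

The stud tip is inside the hole, within about 1 mm of centre. Lower to the choke, release and rise.

move_arm(series=[0,0,0.004,0,0.05,0,0,0.008,0,0.05,0,0,0.0115,0,0.05,0,0,0.013,0,0.05,0,0,0.013,0,0.05,0,0,0.013,0,0.05])

```text
time_s: 27.15
tcp_pos: [0.4693, 0.336, 0.1093]
ee_rot: [-0.0, 0.003, 1.0, -0.0]
wrist_force: [-0.3, -0.5, -0.8]
opening: 0.043
gripper_force: 30.6
```

move_arm(series=[0,0,0.0,0,-0.1,0,0,0.0,0,-0.25,0,0,0,0,-0.32,0,0,-0.005,0,-0.32,0,0,-0.03,0,-0.32,0,0,-0.06,0,-0.32,0,0,-0.1,0,-0.32,0,0,-0.11,0,-0.32,0,0,-0.11,0,-0.32])

```text
time_s: 27.9
tcp_pos: [0.4718, 0.3373, 0.2251]
ee_rot: [0.004, 0.003, 1.0, 0.002]
wrist_force: [0.3, -0.2, 0.5]
opening: 0.0559
gripper_force: 0.0
```

```bash
python3 - <<'E'
from look import *
st,s,c,(H,S,V)=look("w25"); t=st["tcp_pos"]; print(t,st["opening"])
m=((H<12)&(S>100)&(V>50)&(V<130)).astype(np.uint8)
u,v=proj(c,[.468,.334,.039]).astype(int); print(u,v,[proj(c,[.468+a,.334+b,.039]).round() for a,b in((-.023,0),(.023,0),(0,-.023),(0,.023))],proj(c,[.468,.334,.055]))
for y in range(v-45,v+48,4): print(y,"".join("#" if (H[y,x]<12 and S[y,x]>100 and V[y,x]<130) else ("C" if S[y,x]>100 else("W" if V[y,x]>190 else ("k" if V[y,x]<60 else "."))) for x in range(u-60,u+61,2)))
E
```

```text
[0.4717925  0.33728814 0.22508383] 0.05591292424281234
311 221 [array([311., 187.]), array([312., 254.]), array([277., 222.]), array([347., 222.])] [311.48245033 229.14500182]
176 WWWWWWWWWWWWWWWWWW.##CCCC###.....##CC##C####.WWWWWWWWWWWWWWWW
180 WWWWWWWWWWWWWWW.##C##CCC#k.kk...kkkkk..CC##C###.WWWWWWWWWWWWW
184 WWWWWWWWWWWWW.###CCk#CC...............CC...CC####WWWWWWWWWWWW
188 WWWWWWWWWWWW.#CCCCC..CCC.............CC...CCCCCC##.WWWWWWWWWW
192 WWWWWWWWWWW##CCk.CCC..CC.#############..CCC...#CCC#.WWWWWWWWW
196 WWWWWWWWWW.CCCCC...CC.####################..CCC##C##.WWWWWWWW
200 WWWWWWWWWW#C...CCC.#########################C....CC##WWWWWWWW
204 WWWWWWWWW#CCCCC..#############################CCC##C#.WWWWWWW
208 WWWWWWWWWCCk..CC.##############################...#CC.WWWWWWW
212 WWWWWWWW.CCCCCC#################################CCCCC#WWWWWWW
216 WWWWWWWW.C....C#############.......#############k..#C.WWWWWWW
220 WWWWWWWWCCCCCCC###########...........############CCCC.WWWWWWW
224 WWWWWWWWWCk....###########.........WW############..#CWWWWWWWW
228 WWWWWWWW.CCCCCC############.......WW#############CCCC.WWWWWWW
232 WWWWWWWWWWW....##############...W.##############C.#.WWWWWWWWW
236 WWWWWWWWWWCCCCCC###############################.CCCCWWWWWWWWW
240 WWWWWWWWWWW.W...CC############################CC#.WWWWWWWWWWW
244 WWWWWWWWWWWWCCCC#..#########################...CCCWWWWWWWWWWW
248 WWWWWWWWWWWWW.WW#CCC.#####################.CCC.WWWWWWWWWWWWWW
252 WWWWWWWWWWWWWWWCC.W..CC..#############..CC.W.CCWWWWWWWWWWWWWW
256 WWWWWWWWWWWWWWWWWWWCCC..CC..#CC.CC..CC#.WCCWWWWWWWWWWWWWWWWWW
260 WWWWWWWWWWWWWWWWWWWWWWWCC.WWCCWW.C.WWCCWWWWWWWWWWWWWWWWWWWWWW
264 WWWWWWWWWWWWWWWWWWWWWWWWWWWW..WWW..WWWWWWWWWWWWWWWWWWWWWWWWWW
268 WWWWWWWWWWWWWWWWWWWWWWWWWWWWWWWWWWWWWWWWWWWWWWWWWWWWWWWWWWWWW
```

The small disc lies centred on the choke around the stud. Now the dished plate.

move_arm(series=[-0.01,-0.015,0,0,-0.32,-0.03,-0.045,0,0,-0.32,-0.05,-0.08,0,0,-0.32,-0.07,-0.115,0,0,-0.32,-0.09,-0.15,0,0,-0.32,-0.11,-0.185,0,0,-0.32,-0.13,-0.22,0,0,-0.32,-0.15,-0.255,0.01,0,-0.32,-0.17,-0.285,0.02,0,-0.32,-0.185,-0.315,0.03,0,-0.32])

```text
time_s: 28.78
tcp_pos: [0.6527, 0.0178, 0.187]
ee_rot: [-0.001, 0.003, 1.0, 0.0]
wrist_force: [0.7, 0.5, -0.5]
opening: 0.0566
gripper_force: 0.0
```

move_arm(series=[-0.015,-0.02,0.02,0,-0.32,-0.0206,-0.0305,0.04,0,-0.32,-0.0206,-0.0305,0.06,0,-0.32,-0.0206,-0.0305,0.067,0,-0.32,-0.0206,-0.0305,0.067,0,-0.32,-0.0206,-0.0305,0.067,0,-0.32])

```text
time_s: 29.28
tcp_pos: [0.672, -0.0101, 0.1213]
ee_rot: [-0.001, 0.003, 1.0, 0.0]
wrist_force: [-0.9, 0.2, 0.8]
opening: 0.0563
gripper_force: 0.0
```

```bash
python3 - <<'E'
from look import *
st,s,c,(H,S,V)=look("w26"); t=st["tcp_pos"]; print(t,st["opening"])
u,v=proj(c,[.6774,-.0082,.005]).astype(int); Y,X=np.mgrid[:480,:640]
m=(V>135)&(S<40)&(np.hypot(X-u,Y-v)<90); m=cv2.morphologyEx(m.astype(np.uint8),cv2.MORPH_CLOSE,np.ones((5,5)))
print(u,v,"bg",V[v-75:v-65,u].mean(),"V row",V[v,u-70:u+71:7],"col",V[v-70:v+71:7,u]); circ(c,m,.005,300); circ(c,m,.0025,300)
E
```

```text
[ 0.67200305 -0.01012358  0.12125557] 0.05629721237294188
322 281 bg 160.7 V row [166 163 167 166 190 197 200 198 159 165 156 190 189 188 189 191 159 165
 161 158 164] col [160 169 160 162 169 168 213 212 204 194 156 164 162 184 184 172 156 161
 165 166 162]
px [322. 281.] world 0.6808 -0.0081 d mm 99.2 box mm [98. 91.] boxc [ 0.6808 -0.0083]
px [322. 281.] world 0.682 -0.0081 d mm 100.6 box mm [100.  92.] boxc [ 0.682  -0.0083]
```

```bash
python3 - <<'E'
from look import *
st,s,c,(H,S,V)=look(); t=st["tcp_pos"]; print(t)
V=cv2.GaussianBlur(V,(5,5),0); Y,X=np.mgrid[:480,:640]; m=((V>177)&(np.hypot(X-318,Y-281)<90)).astype(np.uint8)
for y in range(210,350,4): print(y,"".join("#" if V[y,x]>177 else("k" if V[y,x]<130 else ".") for x in range(250,392,2)))
circ(c,m,.005,300); 
E
```

```text
[ 0.67293849 -0.01008916  0.12278979]
210 .......................................................................
214 .......................................................................
218 .......................................................................
222 .......................................................................
226 .......................................................................
230 .......................................................................
234 .......................................................................
238 .......................................................................
242 .......................................................................
246 ..........................################.............................
250 ......................#########################........................
254 ....................#############################......................
258 ..................#################################....................
262 ................####################################..................
[... 983 characters left out ...]
.....k
318 ......................................................................k
322 ......................................................................k
326 ......................................................................k
330 .....................................................................kk
334 .....................................................................kk
338 .....................................................................kk
342 .....................................................................kk
346 ......................................................................k
px [317. 282.] world 0.6794 -0.0107 d mm 42.4 box mm [36. 42.] boxc [ 0.6766 -0.0108]
```

```bash
python3 - <<'E'
from look import *
st=readout.read_state(); c=wc(st); print(st["tcp_pos"])
print(ray(c,(317.5,273),.008),ray(c,(317.5,300),.008),ray(c,(317.5,244.5),.003),ray(c,(276,282),.005),ray(c,(361,282),.005),ray(c,(303,286),.008),ray(c,(332,286),.008))
E
```

```text
[ 0.6735157  -0.01009812  0.12373519]
[ 0.6750352  -0.01063747  0.008     ] [ 0.68997262 -0.01071474  0.008     ] [ 0.66174102 -0.01055253  0.003     ] [ 0.68118545 -0.03183509  0.005     ] [0.68145876 0.01153784 0.005     ] [ 0.68209652 -0.0179798   0.008     ] [ 0.68218869 -0.00336835  0.008     ]
```

move_arm(series=[-0.0075,0,0.01,0,-0.32,-0.0075,0,0.025,0,-0.32,-0.0075,0,0.033,0,-0.32,-0.0075,0,0.033,0,-0.32,-0.0075,0,0.033,0,-0.32,-0.0075,0,0.033,0,-0.32,-0.0075,0,0.033,0,-0.32])

```text
time_s: 29.97
tcp_pos: [0.6808, -0.0108, 0.0903]
ee_rot: [0.001, 0.003, 1.0, -0.0]
wrist_force: [-0.3, 0.2, 0.3]
opening: 0.0563
gripper_force: 0.0
```

```bash
python3 - <<'E'
from look import *
st,s,c,(H,S,V)=look("w27"); t=st["tcp_pos"]; print(t)
V=cv2.GaussianBlur(V,(5,5),0)
u,v=proj(c,[.682,-.0105,.008]).astype(int); print(u,v)
for y in range(v-75,v+65,4): print(y,"".join("#" if V[y,x]>177 else("k" if V[y,x]<130 else ("+" if V[y,x]>170 else ".")) for x in range(u-76,u+77,2)))
for x in (.679,.681,.683): print(x,"hole rows",[proj(c,[x+k,-.0105,.008])[1].round() for k in(-.007,.007)],"mid28",[proj(c,[x+k,-.0105,.008])[1].round() for k in(-.014,.014)],"rim",[proj(c,[x+k,-.0105,.005])[1].round() for k in(-.022,.022)],"foot far",proj(c,[x-.022,-.0105,0])[1].round())
E
```

```text
[ 0.68082338 -0.0107803   0.09025588]
319 305
230 .............................................................................
234 .............................................................................
238 .............................................................................
242 .............................................................................
246 .............................................................................
250 .............................................................................
254 .........................k...+##################.............................
258 ........................+###########################+........................
262 ......................#################################......................
266 ..................k.#####################################....................
270 ................k.#########################################..................
274 ................############################################.................
278 ................#############################################.....
[... 1589 characters left out ...]
............................................................kk
362 ...........................................................................kk
366 ............................................................................k
0.679 hole rows [np.float64(283.0), np.float64(314.0)] mid28 [np.float64(268.0), np.float64(328.0)] rim [np.float64(247.0), np.float64(341.0)] foot far 243.0
0.681 hole rows [np.float64(288.0), np.float64(318.0)] mid28 [np.float64(272.0), np.float64(332.0)] rim [np.float64(251.0), np.float64(344.0)] foot far 247.0
0.683 hole rows [np.float64(292.0), np.float64(322.0)] mid28 [np.float64(277.0), np.float64(336.0)] rim [np.float64(256.0), np.float64(348.0)] foot far 252.0
```

move_arm(series=[-0.0005,0,0.008,0,-0.32,-0.0005,0,0.015,0,-0.32,-0.0005,0,0.0182,0,-0.32,-0.0005,0,0.0182,0,-0.32,-0.0005,0,0.0182,0,-0.2,-0.0005,0,0.0182,0,-0.1,-0.0005,0,0.0182,0,0.0,-0.0005,0,0.0182,0,0.08,-0.0005,0,0.0182,0,0.08,-0.0005,0,0.0182,0,0.08])

```text
time_s: 30.85
tcp_pos: [0.6814, -0.0108, 0.0718]
ee_rot: [0.0, 0.003, 1.0, -0.0]
wrist_force: [-0.6, -0.3, 0.4]
opening: 0.0415
gripper_force: 30.5
```

move_arm(series=[0,0,-0.004,0,0.08,0,0,-0.02,0,0.08,0,0,-0.05,0,0.08,0.01,0.02,-0.08,0,0.08,0.03,0.05,-0.1,0,0.08,0.05,0.085,-0.11,0,0.08,0.07,0.12,-0.11,0,0.08,0.09,0.155,-0.11,0,0.08,0.11,0.185,-0.11,0,0.08,0.13,0.215,-0.11,0,0.08])

```text
time_s: 31.68
tcp_pos: [0.5512, 0.2066, 0.183]
ee_rot: [0.001, 0.003, 1.0, 0.0]
wrist_force: [1.0, -0.4, -0.0]
opening: 0.0411
gripper_force: 30.5
```

move_arm(series=[0.02,0.03,0,0,0.08,0.04,0.06,0,0,0.08,0.06,0.09,0.01,0,0.08,0.075,0.115,0.02,0,0.08,0.0834,0.1285,0.03,0,0.08,0.0834,0.1303,0.037,0,0.08,0.0834,0.1303,0.04,0,0.08,0.0834,0.1303,0.04,0,0.08,0.0834,0.1303,0.04,0,0.08,0.0834,0.1303,0.04,0,0.08])

```text
time_s: 32.52
tcp_pos: [0.4708, 0.335, 0.1421]
ee_rot: [0.001, 0.004, 1.0, 0.0]
wrist_force: [-0.0, -0.6, -0.5]
opening: 0.0413
gripper_force: 30.5
```

```bash
cat > dish.py <<'E'
from look import *
st,s,c,(H,S,V)=look("wd%d"%(readout.read_state()["time_s"]*100)); t=st["tcp_pos"]; print(t,st["opening"],st["wrist_force"])
zt=t[2]-.0718
for dx in(-.002,0,.002): print(dx,"hole rows",[proj(c,t*[1,1,0]+[dx+k,0,zt+.008])[1].round() for k in(-.007,.007)],"rim",[proj(c,t*[1,1,0]+[dx+k,0,zt+.005])[1].round() for k in(-.022,.022)])
u,v=proj(c,[t[0],t[1],zt+.008]).astype(int); print("hole px",u,v,"stud tip",proj(c,[.468,.3342,.055]))
for y in range(v-64,v+50,4): print(y,"".join("#" if V[y,x]>190 else("k" if V[y,x]<60 else ("r" if S[y,x]>90 else("." if V[y,x]>140 else ":"))) for x in range(u-66,u+67,2)))
E
python3 dish.py
```

```text
[0.47076638 0.33498634 0.14214283] 0.04126213605345317 [-0.02964424 -0.63481537 -0.52062246]
-0.002 hole rows [np.float64(304.0), np.float64(337.0)] rim [np.float64(263.0), np.float64(366.0)]
0 hole rows [np.float64(309.0), np.float64(342.0)] rim [np.float64(268.0), np.float64(370.0)]
0.002 hole rows [np.float64(314.0), np.float64(346.0)] rim [np.float64(273.0), np.float64(374.0)]
hole px 319 325 stud tip [316.87890934 291.4454024 ]
261 #r######rrrrrrrrrrrrrrrrrrrrrrrrrrrrrrrrrrrrrrrrrrrrrrrr###rrrr##.#
265 #rrr::rr##rrrrrrrrrrrrrr:::::::::::::::::rrrrrrrrrrrrrrrr:::krr.#..
269 .rrrr::::krrrrrrrrr:::::.....##########.:::.::rrrrrrrrrrr#######.#.
273 r########krrrrr::::.........##.##########.##..:::rrrrrrrrrrrrr..##.
277 ##rr:::::rrrr::.........##....#.#.................:rrrrrrr:::rr##.#
281 #rrrrrr##rr::.......................................::rrr######r#.#
285 #######rr::...................##......................::r:::r...#.#
289 ###.rr:::................................................rrrr##.###
293 ###rr##..................................................r#########
297 ..kkkr.....
[... 724 characters left out ...]
............:::::::::::....................kkkkkkkkk
341 kkkkkk#..................................................#:kkkkkkkk
345 kkkkkk##.................................................#.kkkkkkkk
349 kkkkk:###.:............................................#.##kkkkkkkk
353 kkkkk#######............................................#.#:kkkkkkk
357 kkkk:###.#####.:...................................#####.###kkkkkkk
361 kkkk#.###########:::.........................:..#######.#..#kkkkkkk
365 kkk:####..###.#.#####...::.............::..#.##....#..##....#kkkkkk
369 kkk::.#.#.###..####.##..###############.#.#.#.#.##.##...#...#kkkkkk
373 kkkkkkk.#####..##.#.#####............................#.##.....kkkkk
```

move_arm(series=[0.002,0.0003,0,0,0.08,0.002,0.0003,0.004,0,0.08,0.002,0.0003,0.009,0,0.08,0.002,0.0003,0.014,0,0.08,0.002,0.0003,0.019,0,0.08,0.002,0.0003,0.021,0,0.08,0.002,0.0003,0.021,0,0.08,0.002,0.0003,0.021,0,0.08])

```text
time_s: 33.23
tcp_pos: [0.4674, 0.3361, 0.1199]
ee_rot: [-0.0, 0.003, 1.0, -0.0]
wrist_force: [-0.2, -0.4, -0.5]
opening: 0.0411
gripper_force: 30.5
```

```bash
python3 dish.py
```

```text
[0.46740559 0.33605988 0.11992348] 0.04111920381833527 [-0.23738074 -0.38590562 -0.50209461]
-0.002 hole rows [np.float64(304.0), np.float64(338.0)] rim [np.float64(263.0), np.float64(366.0)]
0 hole rows [np.float64(309.0), np.float64(342.0)] rim [np.float64(269.0), np.float64(371.0)]
0.002 hole rows [np.float64(314.0), np.float64(347.0)] rim [np.float64(274.0), np.float64(375.0)]
hole px 319 325 stud tip [314.3488629 325.766417 ]
261 rrr###r::::###r:::rrrrrrrrrrrrrrrrrrrrrrrrrrrr##r:::::r####rrrrr:#.
265 rrrr####r:::r##rrrrrrrrr:::::::::::::::::rrrrrrrr::r####rkkrrrrrr#.
269 rrkk::r###rkkrrrrrr:::::........#######.::::::rrrrr##rk:::::rrrrr#.
273 ##rr::::r##rrrr:::::.............#.#####..##..:::rrrr:::rr#####rr#.
277 r#####rkkkrrr::..................................:::rrr###rrk:rrr..
281 k:::r###rrr::.......................................::rrk:::::rrr.#
285 rr::::kkr::...........................................::rr#########
289 ######rr:...............................................:r#rrrkrr..
293 k:rrr#k..................................................r::::krrr#
297 :.kkkk.......
[... 722 characters left out ...]
............:::::::::::....................kkkkkkkkk
341 kkkkkk#..................................................#:kkkkkkkk
345 kkkkkk#r..................................................:kkkkkkkk
349 kkkkk:#...:................................................kkkkkkkk
353 kkkkk#.............................................:.......:kkkkkkk
357 kkkk:......###.:.:.........................................#kkkkkkk
361 kkkk#............:::::::::..................::.............#kkkkkkk
365 kkk:#...............#...::......::.::.:::...#...............#kkkkkk
369 kkk#...........................##.#.#........................kkkkkk
373 kkk#.....................................#....................kkkkk
```

The stud tip is inside the hole, about 1 mm off centre. Lower onto the small disc.

move_arm(series=[0,-0.0008,0.002,0,0.08,0,-0.0008,0.005,0,0.08,0,-0.0008,0.007,0,0.08,0,-0.0008,0.0085,0,0.08,0,-0.0008,0.0085,0,0.08,0,-0.0008,0.0085,0,0.08])

```text
time_s: 33.78
tcp_pos: [0.4675, 0.3352, 0.1116]
ee_rot: [-0.0, 0.003, 1.0, -0.0]
wrist_force: [-0.4, 0.0, -0.1]
opening: 0.0409
gripper_force: 30.5
```

move_arm(series=[0,0,0.0006,0,0.08,0,0,0.0006,0,0.0,0,0,0.0006,0,-0.15,0,0,0.0006,0,-0.32,0,0,-0.005,0,-0.32,0,0,-0.03,0,-0.32,0,0,-0.06,0,-0.32,0,0,-0.09,0,-0.32,0,0,-0.11,0,-0.32,0,0,-0.11,0,-0.32])

```text
time_s: 34.62
tcp_pos: [0.4702, 0.3368, 0.2284]
ee_rot: [0.004, 0.003, 1.0, 0.002]
wrist_force: [0.6, 0.1, 1.4]
opening: 0.0567
gripper_force: 0.0
```

```bash
python3 - <<'E'
from look import *
st,s,c,(H,S,V)=look("w30"); t=st["tcp_pos"]; print(t,st["wrist_force"])
for n,r,z in(("plate rim",.022,.044),("mid hole",.007,.047),("disc",.023,.039),("tip",0,.055)):
    print(n,[proj(c,[.468+a,.3342+b,z]).round() for a,b in((-r,0),(r,0),(0,-r),(0,r))])
u,v=proj(c,[.468,.3342,.044]).astype(int)
for y in range(v-50,v+52,4): print(y,"".join("r" if S[y,x]>90 else("k" if V[y,x]<60 else("#" if V[y,x]>195 else("." if V[y,x]>140 else ":"))) for x in range(u-60,u+61,2)))
E
```

```text
[0.47017094 0.33675191 0.22836333] [0.61754878 0.11320043 1.38195591]
plate rim [array([312., 192.]), array([313., 256.]), array([279., 225.]), array([346., 224.])]
mid hole [array([313., 216.]), array([313., 236.]), array([302., 226.]), array([323., 226.])]
disc [array([312., 189.]), array([313., 255.]), array([278., 223.]), array([347., 222.])]
tip [array([313., 230.]), array([313., 230.]), array([313., 230.]), array([313., 230.])]
174 ###########.#####.##:rrrrrrrrrrrrrrrrrrrrr.######.######.#.#.
178 #################.rrrrrrrr::k::::::rrrrrrrrrr.###.###.#.###.#
182 ########.######rrrrrrrr:k::::::::::kk:rrrrrrrrr.###.#.#######
186 ###########.#.rrrrrk:rr:::::::::::::::rrk::rrrrrr###.###.###.
190 ###.########:rrrrrr::rrr::::::::::::rrr::rrrkrrrrr:##.#...##.
194 #####.#####rrrrk::rr::.:.....########..:rrr:::rrrrr.#.#...##.
198 ##########:rr:rrr::r.............######.#.rrrrr:rrrr.##.#.###
202 ##########rrr:::rr...........#.#............:::rrrrrr##....#.
206 #########rrrrrrr:............................rrr::rrr#####.##
210 #########rr::::r..............................rrrrrrr.#####.#
21
[... 353 characters left out ...]
........::::.............rrrrr..#.##.###
238 ##########rrrrr::............................::::.rr..####.##
242 ###########.#rrrrr..........................rrrrr#.#..###.##.
246 ############rrr.::rr......................rr::..r.##.##.#....
250 ###############.rrr:::................::r:::rr.##..###.#####.
254 ###############...#rrrr::rr::::::::rrr:krrr##.#.##.##.#.####.
258 ###################rr.#.rr:krrrkrrr:rrr##rr##.##.###..#.###..
262 ##################.####.r.##rr##rr.##..##############..#....#
266 ######.###########################.#.########..#..#########..
270 .#######################.##.#..#.##.##..#.##.#.####.##..##.##
274 #.######################.#.###.##.#.##.###.##..####.###.....#
```

The dished plate sits centred and flat with the stud tip through its hole, and the gripper is well clear. Hand in.

move_arm(series=[0,0,-0.02,0,-0.32,0,0,-0.02,0,-0.32,0,0,-0.02,0,-0.32,0,0,-0.02,0,-0.32])

```text
time_s: 35.0
tcp_pos: [0.4672, 0.335, 0.2404]
ee_rot: [-0.001, 0.003, 1.0, -0.0]
wrist_force: [-0.6, 0.1, 0.3]
opening: 0.0564
gripper_force: 0.0
```

```bash
python3 -c "
from workcell import job_done
print(job_done())"
```

```text
the job is handed in; nothing more can be done
None
```

All five parts are stacked on the bare stud in the right order, and I handed the job in at 35 s of the 122 s allowed; no verdict came back, but the last close look showed the stack centred with the stud through the dished plate.

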